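# Empty the tumbling barrel and lay the tiles

## Robot

A 7-joint arm with a two-finger parallel gripper is mounted at the origin on the work surface. World frame = base frame: x ahead of the robot, y to its left, z up, the work surface at z = 0. Lengths are in m, angles in rad, forces in N, time in s.
With the tool pointing down it reaches from about 0.425 to 1.025 m from the base axis. Payload 3.6 kg.
Tool frame: the origin (TCP) lies between the finger pads, 19 mm behind the fingertips; this is the grasp point; z points along the fingers, y is the line along which they close (so a half turn about z gives the same grasp; the last joint's range is limited). The gripper opens to 85 mm and grips with 20 to 120 N. Pads are 22 mm wide; open, the fingers measure 114 mm over their backs; the gripper's body (76 mm by 85 mm) begins 54 mm behind the grasp point. The pads swing forward as they close: fully open they stand 13 mm farther back than shut.
Start: joints at [1.123, 0.591, 0.048, 1.609, -0.033, 0.943, -0.034], TCP at [0.251, -0.68, 0.25] pointing down, gripper open.
Joint ranges: [-2.69, 2.69], [-0.47, 2.24], [-1.27, 1.36], [0.19, 2.51], [-1.53, 4.68], [0.08, 2.07], [-3.09, 3.09]. Speed limits (rad/s): [2.57, 2.57, 3.14, 3.14, 3.14, 3.14, 3.14].

## Interface

Orientations are given as [roll, pitch, yaw] about the fixed x, y, z axes, in that order (R = Rz(yaw) Ry(pitch) Rx(roll)).
In Python, from workcell import bot gives the robot as it stands.
- The arm moves only by the tool carry_out, never from a script. Its arguments are lists of equal length, an entry for each row: "delta_pos": the shift along the tool's x, y, z in mm, a list of three; "rot": the turn, a rotation vector about the tool's x, y, z in rad, a list of three; "fingers": the finger opening in mm, from 0 to 85.4. In form: {"delta_pos": [[dx, dy, dz], ...], "rot": [[ax, ay, az], ...], "fingers": [fingers, ...]}. A call has 1 to 12 rows; each row shifts and turns the commanded pose from where the row before left it, along the tool's axes as they then stand; what a row does not reach is not made up. A row lasts 1/10 s, in which the tool goes at most 50 mm and 8.59 degrees, less where a joint would pass 70% of its speed; a pose out of reach is approached as far as the arm can. A call is refused whole if a number of a shift passes 50 or a number of a turn 0.15, either way. A call with a gripper value outside its range is refused whole. The fingers move at their own pace and stop on an object; "force" is the grip in N (left out, the last holds). Time passes only in rows, so rows that do not move let the fingers close. It gives the time, the measured TCP pose, the force, the opening and the grip force at its end, in the units of the state.
- bot.read_state(): the state, without advancing time (a new reading comes with each control period).
- bot.grab_frame(name): name is "scene" or "top" or "wrist"; returns the picture (420x560x3 uint8, red, green, blue); there is no depth.
- bot.camera_params(name): a dict with "fov_y" (degrees; the focal length in pixels is half the picture's height over the tangent of half this angle, whatever the lens; pixels are square), "cx", "cy" (the principal point, pixels), "world_to_cam" (4x4, takes a point from world to camera coordinates). Camera axes: x right, y down, z forward; pixel columns grow to the right and rows downward; lengths in m; the calibration is good to about 2 mm. A picture is of the moment at which its call begins: read the wrist's pose just before it. camera_params takes no time and is no camera call; for the wrist camera it gives the pose at the moment of the call.
- bot.job_done(): hands the job in; it is judged then, once.
The state is a dict: "time_s": time; "joint_positions": joint angles; "qvel": joint speeds; "joint_efforts": joint torques, N m; "tool_pos": TCP position; "tool_rot": TCP orientation; "force": force on the tool from outside, world axes, zero at the start; "torque": the same for the moment, N m; "finger_gap": finger opening in m; "grasp_force": force on a finger pad.
Only numpy, scipy, OpenCV 4.12 (cv2) and the standard library are available. Lean on these libraries where they do the work, as an engineer would, in place of code of your own. Each camera call takes 0.05 s, during which the arm holds its last target. There are 200 camera calls.

## Task

Using its lever, tip the tumbling barrel over to empty the two red marble hexagons into the metal tray, then swing the barrel fully back upright. Then pick both red tiles out of the tray and lay them flat in the next row of the mosaic on the sloping board, each pushed snugly down between two of the laid tiles with its flat sides touching theirs. Leave the other tools and materials on the bench where they are.

Things in the scene. Friction and masses are not known exactly. Their poses are not given: they have to be found in the camera images.
- stand: Blue steel stand of the tumbling barrel, fixed. Origin on the bench under the middle of the trunnion (tipping) axis, which runs along its x, 130 mm up. z is up, +x points away from the robot; the tray lies on its -y side, the upright barrel on its +y side (barrel axis at y +78 mm). Two uprights at x +-96 mm, 36 mm wide in y.
- barrel (a joint): Tipping angle (rad) of the grey open barrel, 136 mm across the mouth, 118 mm deep, about the stand's x axis, with its yoke and lever (three ribs inside): 0 = mouth straight up, on its stop; grows as it tips towards the tray, to a stop at 2.4, mouth steeply down over the tray. It stays where it is left; moving it takes up to about 9 N at the handle. Tiles slide out only near the end of the swing.
- handle (a point): Middle of the red grip of the barrel's lever, on the robot's side of the stand: a round bar, 22 mm across, 70 mm long, parallel to the stand's x axis, with free room all round; here at x -165 mm in the stand's frame. The 140 mm lever joins its far end. At joint angle q this point is at y = 140 sin(1.20 - q), z = 130 + 140 cos(1.20 - q) mm in the stand's frame, so at rest it is on the +y side.
- tray: Fixed shallow aluminium tray on the bench beside the stand, 280 (x) by 240 (y) by 24 mm high, walls and floor 4 mm thick. Origin at the centre of its underside.
- tile_a: Red marble hexagonal tile, 40 mm across flats, 46 mm across corners, 12 mm thick, 45 g, edges tumbled (3 mm bevel all round). Origin at its middle, z along its thickness (either face may lie up). One pair of flats faces +-y of the tile, the other pairs +-60 degrees from that. At first both tiles lie in the barrel. The two are alike.
- tile_b: The second red marble tile, same as tile_a.
- board: Fixed plywood layout board facing the robot, rising at 30 degrees along its +x, 280 mm wide in y, edges 35 and 142 mm above the bench. Origin on the bench below its middle. Nine light tiles, alike in size, are bonded to it in rows of five and four along y. A light bar runs along y 131 mm off its face, 85 mm further up the slope than the nests: it blocks a tool pointing straight down at a nest.
- nest_1 (a point): Where the middle of a red tile is when it lies flat in the -y nest of the next row, touching two laid tiles. z = square out of the board, x = up the slope, y = along the row; a laid tile has a pair of flats facing +-y of this frame. The board's face is 6 mm below this point. The laid tiles lie down the slope (-x), with tops 6 mm above this point; up the slope the board is bare.
- nest_2 (a point): The same for the middle nest, 40.2 mm further along the row's +y.
- nest_3 (a point): The same for the +y nest, 40.2 mm further again.
- mallet: Stone mason's square iron club hammer with a round wooden handle, 225 mm long, lying flat, loose on the bench, to be left alone. Origin at its underside.
- claw_chisel: Square steel claw chisel, 200 mm long, lying flat, loose on the bench, to be left alone. Origin at its underside.
- flat_chisel: Square steel flat chisel, 200 mm long, lying flat, loose on the bench, to be left alone. Origin at its underside.
- dust_brush: Dust brush lying flat, loose on the bench, to be left alone. Origin at its underside.
- compound_jar: Amber jar of polishing compound, 64 mm across, 85 mm high, loose on the bench, to be left alone. Origin at its underside.
- offcut: White marble offcut, 85 x 60 x 45 mm, loose on the bench, to be left alone. Origin at its underside.
Mind the look-alikes: they are no part of the job. Leave any orange or turquoise look-alike of the tile_b alone.

How it is judged:
On the way, in this order (a step that is already met when the one before it is completed fails the run):
1. the barrel is tipped well over and both red tiles lie in the tray (value of joint barrel above 1.6 rad and x of tile_a in the frame of tray between -0.14 and 0.14 m and y of tile_a in the frame of tray between -0.12 and 0.12 m and z of each of tile_a, tile_b in the frame of tray below 0.045 m and x of tile_b in the frame of tray between -0.14 and 0.14 m and y of tile_b in the frame of tray between -0.12 and 0.12 m), for 0.1 s.
2. the barrel is swung back upright with the tiles left in the tray (value of joint barrel below 0.15 rad and x of tile_a in the frame of tray between -0.14 and 0.14 m and y of tile_a in the frame of tray between -0.12 and 0.12 m and z of each of tile_a, tile_b in the frame of tray below 0.045 m and x of tile_b in the frame of tray between -0.14 and 0.14 m and y of tile_b in the frame of tray between -0.12 and 0.12 m), for 0.2 s.
3. one red tile is laid in a nest of the next row and let go (((((distance between tile_a and nest_1 below 0.003 m and angle between the z axis of tile_a and the z axis of nest_1, either way round below 0.1 rad) or (distance between tile_a and nest_2 below 0.003 m and angle between the z axis of tile_a and the z axis of nest_2, either way round below 0.1 rad) or (distance between tile_a and nest_3 below 0.003 m and angle between the z axis of tile_a and the z axis of nest_3, either way round below 0.1 rad)) and contact force between tile_a and the fingers below 0.05 N) or (((distance between tile_b and nest_1 below 0.003 m and angle between the z axis of tile_b and the z axis of nest_1, either way round below 0.1 rad) or (distance between tile_b and nest_2 below 0.003 m and angle between the z axis of tile_b and the z axis of nest_2, either way round below 0.1 rad) or (distance between tile_b and nest_3 below 0.003 m and angle between the z axis of tile_b and the z axis of nest_3, either way round below 0.1 rad)) and contact force between tile_b and the fingers below 0.05 N))), for 0.2 s.
4. both red tiles are laid in nests of the next row and let go (((distance between tile_a and nest_1 below 0.003 m and angle between the z axis of tile_a and the z axis of nest_1, either way round below 0.1 rad) or (distance between tile_a and nest_2 below 0.003 m and angle between the z axis of tile_a and the z axis of nest_2, either way round below 0.1 rad) or (distance between tile_a and nest_3 below 0.003 m and angle between the z axis of tile_a and the z axis of nest_3, either way round below 0.1 rad)) and contact force between each of tile_a, tile_b and the fingers below 0.05 N and ((distance between tile_b and nest_1 below 0.003 m and angle between the z axis of tile_b and the z axis of nest_1, either way round below 0.1 rad) or (distance between tile_b and nest_2 below 0.003 m and angle between the z axis of tile_b and the z axis of nest_2, either way round below 0.1 rad) or (distance between tile_b and nest_3 below 0.003 m and angle between the z axis of tile_b and the z axis of nest_3, either way round below 0.1 rad))), for 0.2 s.
At the end, for the whole second after the job is handed in: Both red tiles lie still and released in two of the three nests of the next row, each middle within 3 mm of its nest point and flat to the board within 0.10 rad, and the barrel is back upright (joint below 0.15 rad) (all of step 4 and linear speed of each of tile_a, tile_b below 0.02 m/s and value of joint barrel below 0.15 rad); the robot touches nothing.
It fails at once if a bystander is pushed more than 25 mm from its place (distance of any of mallet, claw_chisel, flat_chisel, dust_brush, compound_jar, offcut from where it was at the start of the episode above 0.025 m).
It also fails if it takes over 72 s, if anything falls off the work surface, if the arm or the gripper's body presses on something with over 40 N, if the wrist force passes 120 N, or if a joint passes its speed limit or range.

## Working session

There is one attempt and no reset: what is moved stays moved. The work goes in short steps, Python scripts to look and compute and a tool call to move; the robot and the scene stay as the last step left them, time stands still between calls to the robot, and variables do not carry over. Pictures are saved under pics/ and viewed, at most 10 in all, crops included, and the job is handed in when it is done.

Besides the shell and the picture viewer there is one more tool, called after "Call:" in YAML: its name, and indented under it one key for each argument. carry_out: Moves the arm, as the interface text tells. Its arguments: {"type":"object","properties":{"delta_pos":{"type":"array","items":{"type":"array","items":{"type":"number"}}},"rot":{"type":"array","items":{"type":"array","items":{"type":"number"}}},"fingers":{"type":"array","items":{"type":"number"}},"force":{"type":"number"}},"required":["delta_pos","rot","fingers"]}

```bash
ls; mkdir -p pics
python3 - <<'E'
from workcell import bot
import cv2,numpy as np
s=bot.read_state(); print(s)
for n in ("scene","top"):
    im=bot.grab_frame(n); cv2.imwrite(f"pics/{n}0.png",im[:,:,::-1]); np.save(f"pics/{n}0.npy",im)
    print(n,{k:np.round(v,4).tolist() for k,v in bot.camera_params(n).items() if not isinstance(v,str)})
a=cv2.imread("pics/scene0.png");
E
```

```text
pics
{'time_s': 0.0, 'joint_positions': array([ 1.12350412,  0.59207935,  0.04830722,  1.60983379, -0.03333366,
        0.94268371, -0.03370531]), 'qvel': array([-4.98394230e-04, -5.28023307e-04,  6.99729459e-05, -7.11748544e-04,
       -1.96114181e-03,  8.10712079e-04,  6.62721888e-04]), 'joint_efforts': array([-6.94203954e-04, -5.48690557e+01,  1.54652294e+00, -1.98124266e+01,
        9.48566187e-03,  8.61953798e-03, -5.08948744e-06]), 'tool_pos': array([ 0.25092202, -0.67935819,  0.24886545]), 'tool_rot': array([-3.13939610e+00,  9.98600206e-05,  3.53841313e-01]), 'force': array([0.59141331, 0.25460046, 0.02524869]), 'torque': array([-0.04218808,  0.02472425,  0.01258084]), 'grasp_force': 0.0, 'finger_gap': 0.08548516076061864}
scene {'fov_y': 49.7223, 'cx': 279.4739, 'cy': 217.8378, 'world_to_cam': [[0.0423, 0.999, -0.0174, -0.0473], [0.7893, -0.0441, -0.6124, -0.3596], [-0.6125, 0.0122, -0.7904, 1.7679], [0.0, 0.0, 0.0, 1.0]]}
top {'fov_y': 55.871, 'cx': 273.1312, 'cy': 210.4159, 'world_to_cam': [[0.0064, -0.9997, -0.0221, 0.0415], [-0.9867, -0.0027, -0.1628, 0.5857], [0.1626, 0.0228, -0.9864, 1.0409], [0.0, 0.0, 0.0, 1.0]]}
```

View pics/scene0.png

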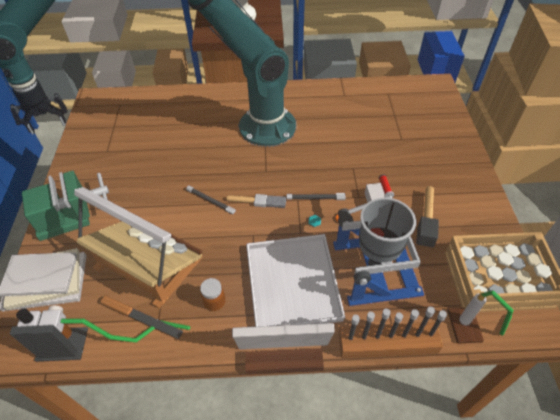

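View pics/top0.png

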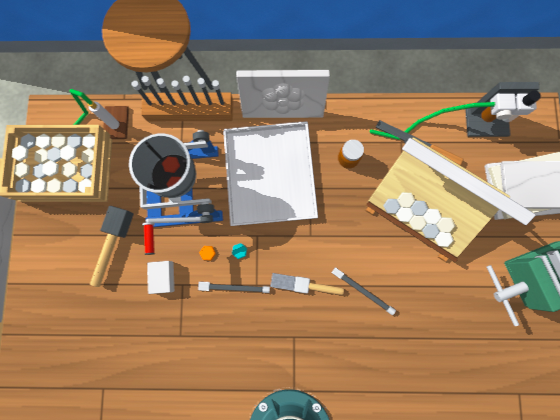

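The scene and top views show the barrel (top 163,165) with the red tiles in it, the red grip at (149,239), the tray at (270,173) and the board with the light tiles near (420,218). The orange (208,253) and turquoise (239,251) pieces are look-alikes, to be left alone.

Run:
```python
from workcell import bot
import cv2,numpy as np
p=bot.camera_params("top"); print({k:v for k,v in p.items() if k!="world_to_cam"})
p=bot.camera_params("wrist"); print({k:v for k,v in p.items()})
im=cv2.imread("pics/top0.png")
A=cv2.resize(im[130:270,340:500],None,fx=3.7,fy=3.7,interpolation=cv2.INTER_CUBIC)
B=cv2.resize(im[110:290,120:330],None,fx=2,fy=2,interpolation=cv2.INTER_CUBIC)
cv2.imwrite("pics/boardcrop.png",A); cv2.imwrite("pics/barrelcrop.png",B)
```

```text
{'fov_y': 55.870951714058776, 'cx': 273.1311783640123, 'cy': 210.41591770430873}
{'fov_y': 61.18431726379993, 'cx': 280.9874196047243, 'cy': 210.57111987631558, 'world_to_cam': array([[ 0.34613225, -0.93818366, -0.00196946, -0.72295647],
       [-0.89374921, -0.33037561,  0.30342099, -0.03794096],
       [-0.28531528, -0.10326359, -0.95285456,  0.3807972 ],
       [ 0.        ,  0.        ,  0.        ,  1.        ]])}
```

View pics/boardcrop.png

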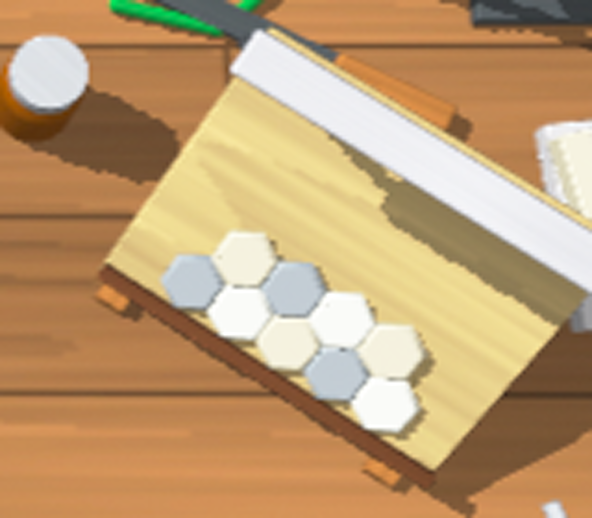

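The crop shows the five-tile row from (192,282) to (385,404) and the four-tile row from (245,258) to (391,351). The nests are just up-slope, near (299,233), (347,264) and (396,295). Next I'll locate the handle and write the helpers.

```bash
cat > h.py <<'E'
import numpy as np,cv2,json
from scipy.spatial.transform import Rotation as Ro
from workcell import bot
def K(p): f=210/np.tan(np.radians(p["fov_y"])/2); return np.array([[f,0,p["cx"]],[0,f,p["cy"]],[0,0,1]])
def P(p): return K(p)@p["world_to_cam"][:3]
def ray(p,uv):
    T=p["world_to_cam"]; R=T[:3,:3]; o=-R.T@T[:3,3]
    uv=np.atleast_2d(uv); d=np.c_[uv,np.ones(len(uv))]@np.linalg.inv(K(p)).T@R
    return o,d
def onplane(p,uv,n,c):   # n.x=c
    o,d=ray(p,uv); n=np.asarray(n,float); return o+d*((c-o@n)/(d@n))[:,None]
def onz(p,uv,z): return onplane(p,uv,[0,0,1],z)
def tri(ps,uvs):
    A=np.zeros((3,3));b=np.zeros(3)
    for p,uv in zip(ps,uvs):
        o,d=ray(p,uv); d=d[0]/np.linalg.norm(d[0]); M=np.eye(3)-np.outer(d,d); A+=M;b+=M@o
    return np.linalg.solve(A,b)
def red(im):
    h=cv2.cvtColor(im,cv2.COLOR_RGB2HSV); return ((((h[...,0]<5)|(h[...,0]>172))&(h[...,1]>150)&(h[...,2]>50))*255).astype(np.uint8)
def blobs(m,amin=15):
    n,l,s,c=cv2.connectedComponentsWithStats(m); return [(s[i,4],c[i].round(1),s[i,:4].tolist()) for i in range(1,n) if s[i,4]>=amin],l
def rpy(r,p,y): return Ro.from_euler('xyz',[r,p,y])
def plan(wps,start=None,vmax=45,wmax=.14,dec=0):
    """wps: (pos m, Rotation, min rows, fingers). prints rows in calls of 12"""
    s=bot.read_state()
    x,R=(s["tool_pos"]*1000,Ro.from_euler('xyz',s["tool_rot"])) if start is None else (np.array(start[0])*1000,start[1])
    rows=[]
    for pos,Rt,nmin,f in wps:
        pos=np.array(pos)*1000; w=(R.inv()*Rt).magnitude(); n=max(nmin,int(np.ceil(np.linalg.norm(pos-x)/vmax)),int(np.ceil(w/wmax)),1)
        for k in range(n,0,-1):
            d=np.round(R.inv().apply((pos-x)/k),dec)+0.; v=np.round((R.inv()*Rt).as_rotvec()/k,3 if dec else 2)+0.
            x=x+R.apply(d); R=R*Ro.from_rotvec(v); rows.append((d.tolist(),v.tolist(),f))
    print("rows",len(rows))
    for i in range(0,len(rows),12):
        c=rows[i:i+12]; print(json.dumps({"delta_pos":[r[0] for r in c],"rot":[r[1] for r in c],"fingers":[r[2] for r in c]}))
    print("end",x.round(1),R.as_euler('xyz').round(3))
E
python3 - <<'E'
from h import *
pt,ps=bot.camera_params("top"),bot.camera_params("scene")
t,s=np.load("pics/top0.npy"),np.load("pics/scene0.npy")
bt,lt=blobs(red(t)); bs,ls=blobs(red(s)); print(bt,bs)
def near(b,u): return min(b,key=lambda q:np.hypot(*(q[1]-u)))
ht,hs=near(bt,(149,239)),near(bs,(385,185))
H=tri([pt,ps],[ht[1],hs[1]]); print("handle",H.round(4),(P(pt)@np.r_[H,1])[:2]/(P(pt)@np.r_[H,1])[2]-ht[1],(P(ps)@np.r_[H,1])[:2]/(P(ps)@np.r_[H,1])[2]-hs[1])
k=lt[int(ht[1][1]),int(ht[1][0])]; v,u=np.where(lt==k); X=onz(pt,np.c_[u,v],.181)[:,:2]
w,V=np.linalg.eigh(np.cov(X.T)); d=V[:,1]*np.sign(V[0,1]); q=(X-X.mean(0))@V; print("yaw",np.arctan2(d[1],d[0]),"len,wid",np.ptp(q,axis=0),"mean",X.mean(0))
# tray: corners of light region on its rim
g=cv2.cvtColor(t,cv2.COLOR_RGB2GRAY)
for uv in [(224,129),(307,123),(317,217),(230,225)]: print(onz(pt,[uv],.024).round(3))
E
```

```text
[(np.int32(57), array([169.4, 161. ]), [162, 157, 17, 13]), (np.int32(28), array([176. , 166.8]), [172, 164, 8, 9]), (np.int32(65), array([172.5, 180.6]), [167, 177, 14, 10]), (np.int32(247), array([148.4, 238.3]), [144, 225, 10, 28])] [(np.int32(103), array([384.9, 183.3]), [380, 175, 11, 17])]
handle [0.4942 0.3371 0.1897] [0.03668298 0.00088889] [ 0.02847363 -0.00754644]
yaw 0.10874306134921884 len,wid [0.02304573 0.06720347] mean [0.49500163 0.34012988]
[[0.83  0.19  0.024]]
[[ 0.848 -0.052  0.024]]
[[ 0.571 -0.078  0.024]]
[[0.548 0.165 0.024]]
```

View pics/barrelcrop.png

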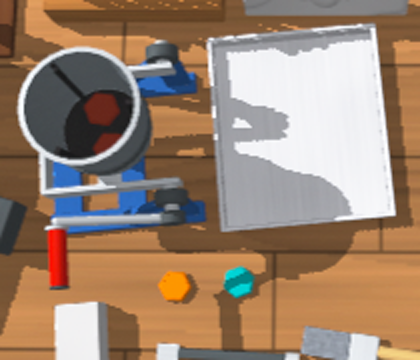

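Run:
```python
from h import *
pt=bot.camera_params("top")
b=onz(pt,[(200,136),(206,212)],.14); print(b.round(3),b.mean(0).round(3),np.arctan2(*(b[0]-b[1])[[1,0]]))
R=rpy(np.pi,0,.1)
plan([((.40,-.58,.36),rpy(np.pi,0,.3),0,85),((.62,-.25,.38),rpy(np.pi,0,.2),0,85),((.62,.1,.36),R,0,85),((.495,.340,.28),R,0,85)])
```

```text
[[0.767 0.234 0.14 ]
 [0.566 0.212 0.14 ]] [0.666 0.223 0.14 ] 0.11195700814100691
rows 29
{"delta_pos": [[35.0, -8.0, -22.0], [35.0, -9.0, -22.0], [35.0, -9.0, -22.0], [34.0, -9.0, -23.0], [34.0, -10.0, -22.0], [34.0, -28.0, -2.0], [34.0, -28.0, -2.0], [34.0, -28.0, -2.0], [34.0, -29.0, -2.0], [33.0, -29.0, -2.0], [33.0, -29.0, -2.0], [33.0, -30.0, -3.0]], "rot": [[0.0, 0.0, 0.01], [0.0, 0.0, 0.01], [0.0, 0.0, 0.01], [0.0, 0.0, 0.01], [0.0, 0.0, 0.01], [0.0, 0.0, 0.01], [0.0, 0.0, 0.01], [0.0, 0.0, 0.01], [0.0, 0.0, 0.01], [0.0, 0.0, 0.01], [0.0, 0.0, 0.01], [0.0, 0.0, 0.01]], "fingers": [85, 85, 85, 85, 85, 85, 85, 85, 85, 85, 85, 85]}
{"delta_pos": [[32.0, -30.0, -2.0], [31.0, -31.0, -3.0], [9.0, -43.0, 3.0], [8.0, -43.0, 3.0], [8.0, -43.0, 3.0], [8.0, -43.0, 2.0], [7.0, -43.0, 3.0], [6.0, -43.0, 2.0], [6.0, -43.0, 3.0], [5.0, -44.0, 2.0], [-14.0, -36.0, 12.0], [-14.0, -36.0, 11.0]], "rot": [[0.0, 0.0, 0.02], [0.0, 0.0, 0.01], [0.0, 0.0, 0.01], [0.0, 0.0, 0.01], [0.0, 0.0, 0.01], [0.0, 0.0, 0.01], [0.0, 0.0, 0.02], [0.0, 0.0, 0.01], [0.0, 0.0, 0.02], [0.0, 0.0, 0.01], [0.0, 0.0, 0.0], [0.0, 0.0, 0.0]], "fingers": [85, 85, 85, 85, 85, 85, 85, 85, 85, 85, 85, 85]}
{"delta_pos": [[-14.0, -36.0, 12.0], [-14.0, -36.0, 11.0], [-14.0, -36.0, 12.0], [-14.0, -36.0, 11.0], [-15.0, -35.0, 12.0]], "rot": [[0.0, 0.0, 0.0], [0.0, 0.0, 0.0], [0.0, 0.0, 0.0], [0.0, 0.0, 0.0], [0.0, 0.0, 0.0]], "fingers": [85, 85, 85, 85, 85]}
end [495.  339.6 279.7] [-3.14e+00  1.00e-03  1.04e-01]
```

Call:
carry_out:
  delta_pos:
    - [35, -8, -22]
    - [35, -9, -22]
    - [35, -9, -22]
    - [34, -9, -23]
    - [34, -10, -22]
    - [34, -28, -2]
    - [34, -28, -2]
    - [34, -28, -2]
    - [34, -29, -2]
    - [33, -29, -2]
    - [33, -29, -2]
    - [33, -30, -3]
  rot:
    - [0, 0, 0.01]
    - [0, 0, 0.01]
    - [0, 0, 0.01]
    - [0, 0, 0.01]
    - [0, 0, 0.01]
    - [0, 0, 0.01]
    - [0, 0, 0.01]
    - [0, 0, 0.01]
    - [0, 0, 0.01]
    - [0, 0, 0.01]
    - [0, 0, 0.01]
    - [0, 0, 0.01]
  fingers: [85, 85, 85, 85, 85, 85, 85, 85, 85, 85, 85, 85]

```text
time_s: 1.3
tool_pos: [0.5721, -0.3221, 0.3754]
tool_rot: [-3.141, 0.001, 0.233]
force: [0.2, -0.7, -0.1]
finger_gap: 0.0849
grasp_force: 0.0
```

Call:
carry_out:
  delta_pos:
    - [32, -30, -2]
    - [31, -31, -3]
    - [9, -43, 3]
    - [8, -43, 3]
    - [8, -43, 3]
    - [8, -43, 2]
    - [7, -43, 3]
    - [6, -43, 2]
    - [6, -43, 3]
    - [5, -44, 2]
    - [-14, -36, 12]
    - [-14, -36, 11]
  rot:
    - [0, 0, 0.02]
    - [0, 0, 0.01]
    - [0, 0, 0.01]
    - [0, 0, 0.01]
    - [0, 0, 0.01]
    - [0, 0, 0.01]
    - [0, 0, 0.02]
    - [0, 0, 0.01]
    - [0, 0, 0.02]
    - [0, 0, 0.01]
    - [0, 0, 0]
    - [0, 0, 0]
  fingers: [85, 85, 85, 85, 85, 85, 85, 85, 85, 85, 85, 85]

```text
time_s: 2.5
tool_pos: [0.5837, 0.1701, 0.3363]
tool_rot: [-3.141, 0.0, 0.105]
force: [-0.0, 0.4, -0.9]
finger_gap: 0.0852
grasp_force: 0.0
```

Call:
carry_out:
  delta_pos:
    - [-14, -36, 12]
    - [-14, -36, 11]
    - [-14, -36, 12]
    - [-14, -36, 11]
    - [-15, -35, 12]
    - [0, 0, 0]
  rot:
    - [0, 0, 0]
    - [0, 0, 0]
    - [0, 0, 0]
    - [0, 0, 0]
    - [0, 0, 0]
    - [0, 0, 0]
  fingers: [85, 85, 85, 85, 85, 85]

```text
time_s: 3.1
tool_pos: [0.4896, 0.345, 0.277]
tool_rot: [-3.139, 0.005, 0.115]
force: [-0.0, 0.1, -0.3]
finger_gap: 0.0855
grasp_force: 0.0
```

Run:
```python
from h import *
p=bot.camera_params("wrist"); im=bot.grab_frame("wrist"); cv2.imwrite("pics/w1.png",im[:,:,::-1])
pt=bot.camera_params("top")
b,l=blobs(red(im),100); print(b)
k=max(b,key=lambda q:q[0]); v,u=np.where(l==l[int(k[1][1]),int(k[1][0])]); X=onz(p,np.c_[u,v],.181)[:,:2]
w,V=np.linalg.eigh(np.cov(X.T)); d=V[:,1]*np.sign(V[0,1]); print(X.mean(0),np.arctan2(d[1],d[0]),np.ptp((X-X.mean(0))@V,axis=0))
print("tri",tri([pt,p],[(148.4,238.3),k[1]]))
R=rpy(np.pi,0,.11)
plan([((.495,.340,.181),R,0,85)],vmax=25)
```

```text
[(np.int32(3213), array([289.7, 215.4]), [273, 166, 36, 102])]
[0.49460296 0.3412383 ] 0.0991664441165425 [0.02141749 0.06979126]
tri [0.49485765 0.34092457 0.17951647]
rows 4
{"delta_pos": [[1.0, 1.0, 24.0], [1.0, 0.0, 24.0], [0.0, 1.0, 24.0], [1.0, 0.0, 25.0]], "rot": [[0.0, 0.0, 0.0], [0.0, 0.0, 0.0], [0.0, 0.0, 0.0], [0.0, 0.0, 0.0]], "fingers": [85, 85, 85, 85]}
end [495.  340.2 180.7] [-3.141e+00  3.000e-03  1.110e-01]
```

View pics/w1.png

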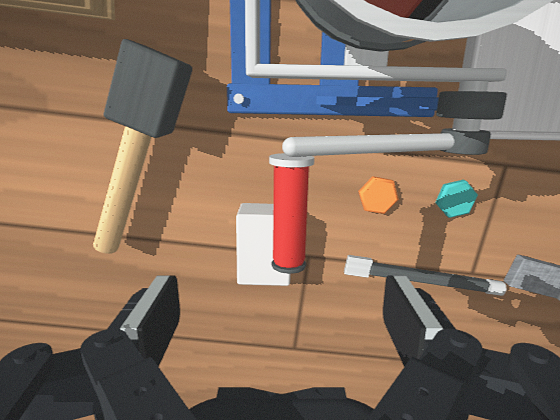

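Call:
carry_out:
  delta_pos:
    - [1, 1, 24]
    - [1, 1, 24]
    - [1, 1, 24]
    - [2, 1, 24]
    - [0, 0, 0]
    - [0, 0, 0]
    - [0, 0, 0]
    - [0, 0, 0]
    - [0, 0, 0]
    - [0, 0, 0]
  rot:
    - [0, 0, 0]
    - [0, 0, 0]
    - [0, 0, 0.01]
    - [0, 0, 0]
    - [0, 0, 0]
    - [0, 0, 0]
    - [0, 0, 0]
    - [0, 0, 0]
    - [0, 0, 0]
    - [0, 0, 0]
  fingers: [85, 85, 85, 85, 15, 15, 15, 15, 15, 15]
  force: 40

```text
time_s: 4.15
tool_pos: [0.5011, 0.3406, 0.1854]
tool_rot: [-3.133, -0.005, 0.096]
force: [-2.3, 6.0, 0.6]
finger_gap: 0.0208
grasp_force: 39.2
```

Run:
```python
from h import *
s=bot.read_state(); print(s["tool_pos"],s["force"],s["finger_gap"],s["grasp_force"])
R=Ro.from_euler('xyz',s["tool_rot"]); Rs=Ro.from_euler('z',.10)
H0=s["tool_pos"]; f=lambda q:np.array([0,.14*np.sin(1.2-q),.14*np.cos(1.2-q)])
q=np.arange(.1,2.41,.1)
plan([(H0+Rs.apply(f(a)-f(0)),R,1,15) for a in q],dec=1)
```

```text
[0.50114099 0.34061663 0.18535638] [-2.3426983   5.98592683  0.62242799] 0.020835022658162002 39.18752431869507
rows 24
{"delta_pos": [[0.1, 5.6, -12.8], [0.1, 6.9, -12.2], [0.1, 8.0, -11.5], [0.1, 9.2, -10.6], [0.0, 10.1, -9.6], [0.1, 11.1, -8.5], [0.1, 11.9, -7.5], [0.1, 12.5, -6.1], [0.1, 13.1, -4.9], [0.0, 13.6, -3.6], [0.1, 13.8, -2.2], [0.1, 13.9, -0.8]], "rot": [[0.0, 0.0, 0.0], [0.0, 0.0, 0.0], [0.0, 0.0, 0.0], [0.0, 0.0, 0.0], [0.0, 0.0, 0.0], [0.0, 0.0, 0.0], [0.0, 0.0, 0.0], [0.0, 0.0, 0.0], [0.0, 0.0, 0.0], [0.0, 0.0, 0.0], [0.0, 0.0, 0.0], [0.0, 0.0, 0.0]], "fingers": [15, 15, 15, 15, 15, 15, 15, 15, 15, 15, 15, 15]}
{"delta_pos": [[0.0, 14.0, 0.5], [0.1, 13.9, 2.0], [0.0, 13.6, 3.4], [0.0, 13.1, 4.7], [0.1, 12.7, 5.9], [0.0, 12.0, 7.3], [0.0, 11.2, 8.3], [0.0, 10.3, 9.5], [-0.1, 9.3, 10.4], [0.0, 8.3, 11.3], [0.0, 7.0, 12.1], [-0.1, 5.9, 12.7]], "rot": [[0.0, 0.0, 0.0], [0.0, 0.0, 0.0], [0.0, 0.0, 0.0], [0.0, 0.0, 0.0], [0.0, 0.0, 0.0], [0.0, 0.0, 0.0], [0.0, 0.0, 0.0], [0.0, 0.0, 0.0], [0.0, 0.0, 0.0], [0.0, 0.0, 0.0], [0.0, 0.0, 0.0], [0.0, 0.0, 0.0]], "fingers": [15, 15, 15, 15, 15, 15, 15, 15, 15, 15, 15, 15]}
end [527.2  80.9 185.4] [-3.133 -0.005  0.096]
```

Call:
carry_out:
  delta_pos:
    - [0, 5.5, -13]
    - [0, 7, -12]
    - [0, 8, -11.5]
    - [0, 9, -10.5]
    - [0, 10, -9.5]
    - [0, 11, -8.5]
    - [0, 12, -7.5]
    - [0, 12.5, -6]
    - [0, 13, -5]
    - [0, 13.5, -3.5]
    - [0, 14, -2]
    - [0, 14, -1]
  rot:
    - [0, 0, 0]
    - [0, 0, 0]
    - [0, 0, 0]
    - [0, 0, 0]
    - [0, 0, 0]
    - [0, 0, 0]
    - [0, 0, 0]
    - [0, 0, 0]
    - [0, 0, 0]
    - [0, 0, 0]
    - [0, 0, 0]
    - [0, 0, 0]
  fingers: [15, 15, 15, 15, 15, 15, 15, 15, 15, 15, 15, 15]

```text
time_s: 5.35
tool_pos: [0.5135, 0.2169, 0.2796]
tool_rot: [-3.126, -0.01, 0.099]
force: [-2.9, 9.0, 6.0]
finger_gap: 0.0207
grasp_force: 43.0
```

Call:
carry_out:
  delta_pos:
    - [0, 14, 0.5]
    - [0, 14, 2]
    - [0, 13.5, 3.5]
    - [0, 13, 4.5]
    - [0, 12.5, 6]
    - [0, 12, 7.5]
    - [0, 11, 8.5]
    - [0, 10.5, 9.5]
    - [0, 9, 10.5]
    - [0, 8.5, 11]
    - [0, 7, 12]
    - [0, 6, 12]
  rot:
    - [0, 0, 0]
    - [0, 0, 0]
    - [0, 0, 0]
    - [0, 0, 0]
    - [0, 0, 0]
    - [0, 0, 0]
    - [0, 0, 0]
    - [0, 0, 0]
    - [0, 0, 0]
    - [0, 0, 0]
    - [0, 0, 0]
    - [0, 0, 0]
  fingers: [15, 15, 15, 15, 15, 15, 15, 15, 15, 15, 15, 15]

```text
time_s: 6.55
tool_pos: [0.5273, 0.0806, 0.1881]
tool_rot: [-3.135, -0.006, 0.095]
force: [-9.8, 16.3, 56.4]
finger_gap: 0.02
grasp_force: 50.9
```

Call:
carry_out:
  delta_pos:
    - [0, 0, 0]
    - [0, 0, 0]
    - [0, 0, 0]
    - [0, 0, 0]
    - [0, 0, 0]
    - [0, 0, 0]
  rot:
    - [0, 0, 0]
    - [0, 0, 0]
    - [0, 0, 0]
    - [0, 0, 0]
    - [0, 0, 0]
    - [0, 0, 0]
  fingers: [15, 15, 15, 15, 15, 15]

```text
time_s: 7.15
tool_pos: [0.5277, 0.0809, 0.1872]
tool_rot: [-3.136, -0.008, 0.097]
force: [0.8, 9.3, 3.5]
finger_gap: 0.0202
grasp_force: 46.4
```

Run:
```python
from h import *
im=bot.grab_frame("top"); p=bot.camera_params("top")
cv2.imwrite("pics/top1.png",cv2.resize(im[90:270,110:350,::-1],None,fx=2.5,fy=2.5))
for b in blobs(red(im))[0]: print(b,onz(p,b[1],.015)[0].round(3))
print(bot.read_state()["tool_pos"])
```

```text
[0.52772679 0.08086162 0.18724537]
```

View pics/top1.png

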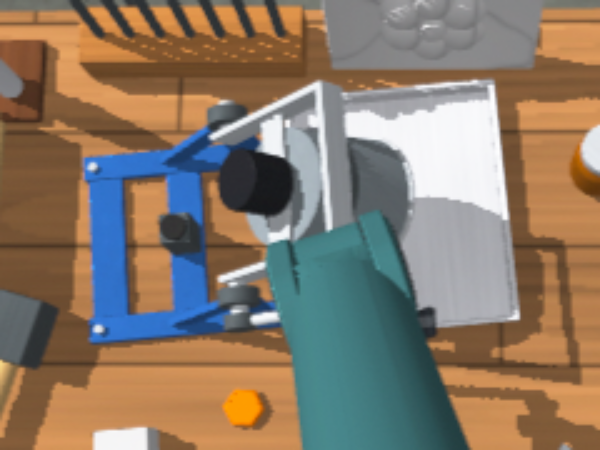

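The top view shows the barrel tipped to its stop, with its rim near (385,190), hiding the tray floor below it. I'll check the scene camera for red tiles and plan the swing back.

Run:
```python
from h import *
im=bot.grab_frame("scene"); p=bot.camera_params("scene")
for b in blobs(red(im),6)[0]: print(b,onz(p,b[1],.01)[0].round(3))
w=bot.camera_params("wrist"); im=bot.grab_frame("wrist")
for b in blobs(red(im),30)[0]: print("w",b,onz(w,b[1],.01)[0].round(3))
```

```text
(np.int32(72), array([297.7, 194.8]), [295, 187, 7, 15]) [0.37  0.094 0.01 ]
(np.int32(58), array([312.5, 293.3]), [308, 289, 11, 10]) [0.745 0.111 0.01 ]
w (np.int32(6947), array([280.6, 316.9]), [254, 246, 54, 147]) [0.403 0.071 0.01 ]
```

Call:
carry_out:
  delta_pos:
    - [0, -6, -12]
    - [0, -7, -12]
    - [0, -8.5, -11]
    - [0, -9, -10.5]
    - [0, -10.5, -9.5]
    - [0, -11, -8.5]
    - [0, -12, -7.5]
  rot:
    - [0, 0, 0]
    - [0, 0, 0]
    - [0, 0, 0]
    - [0, 0, 0]
    - [0, 0, 0]
    - [0, 0, 0]
    - [0, 0, 0]
  fingers: [15, 15, 15, 15, 15, 15, 15]

```text
time_s: 8.0
tool_pos: [0.5227, 0.1317, 0.2575]
tool_rot: [3.13, -0.005, 0.091]
force: [6.7, -15.5, 3.7]
finger_gap: 0.0203
grasp_force: 40.3
```

Run:
```python
from h import *
for n in("scene","top"):
  im=bot.grab_frame(n); p=bot.camera_params(n)
  for b in blobs(red(im),6)[0]: print(n,b,onz(p,b[1],.01)[0].round(3))
  if n=="scene": cv2.imwrite("pics/sc2.png",cv2.resize(im[150:350,200:440,::-1],None,fx=2.5,fy=2.5))
```

```text
scene (np.int32(73), array([316.4, 177.7]), [314, 169, 7, 16]) [0.295 0.164 0.01 ]
```

View pics/sc2.png

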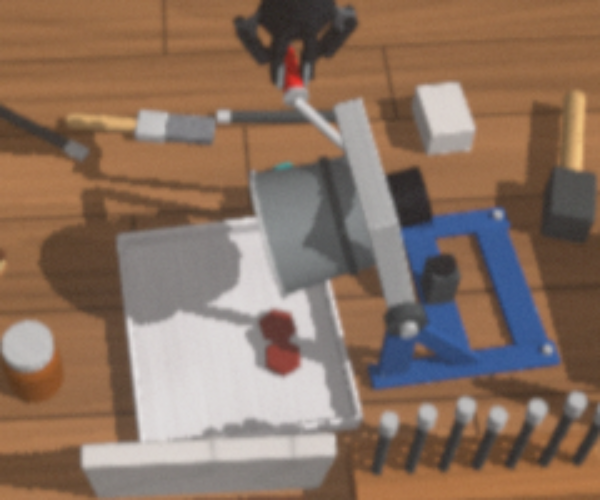

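Both red tiles lie in the tray, touching each other, at crop pixels (278,326) and (283,357). Next I swing the barrel back.

Call:
carry_out:
  delta_pos:
    - [0, -12.5, -6]
    - [0, -13, -4.5]
    - [0, -13.5, -3.5]
    - [0, -14, -2]
    - [0, -14, -0.5]
    - [0, -14, 1]
    - [0, -14, 2]
    - [0, -13.5, 3.5]
    - [0, -13, 5]
    - [0, -12.5, 6]
    - [0, -12, 7.5]
    - [0, -11, 8.5]
  rot:
    - [0, 0, 0]
    - [0, 0, 0]
    - [0, 0, 0]
    - [0, 0, 0]
    - [0, 0, 0]
    - [0, 0, 0]
    - [0, 0, 0]
    - [0, 0, 0]
    - [0, 0, 0]
    - [0, 0, 0]
    - [0, 0, 0]
    - [0, 0, 0]
  fingers: [15, 15, 15, 15, 15, 15, 15, 15, 15, 15, 15, 15]

```text
time_s: 9.3
tool_pos: [0.5072, 0.2962, 0.2421]
tool_rot: [3.142, -0.007, 0.094]
force: [1.3, -0.1, 10.2]
finger_gap: 0.0206
grasp_force: 54.3
```

Call:
carry_out:
  delta_pos:
    - [0, -10, 9.5]
    - [0, -9, 10.5]
    - [0, -8, 11.5]
    - [0, -7, 12]
    - [0, -5.5, 13]
    - [0, 0, 2]
    - [0, 0, 0]
    - [0, 0, 0]
  rot:
    - [0, 0, 0]
    - [0, 0, 0]
    - [0, 0, 0]
    - [0, 0, 0]
    - [0, 0, 0]
    - [0, 0, 0]
    - [0, 0, 0]
    - [0, 0, 0]
  fingers: [15, 15, 15, 15, 15, 15, 15, 15]

```text
time_s: 10.1
tool_pos: [0.5031, 0.3385, 0.1824]
tool_rot: [-3.137, -0.007, 0.096]
force: [2.1, 5.7, -0.3]
finger_gap: 0.0204
grasp_force: 60.6
```

Call:
carry_out:
  delta_pos:
    - [0, 0, 0]
    - [0, 0, 0]
    - [0, 0, 0]
    - [0, 0, 0]
    - [0, 0, -30]
    - [0, 0, -40]
    - [0, 0, -40]
  rot:
    - [0, 0, 0]
    - [0, 0, 0]
    - [0, 0, 0]
    - [0, 0, 0]
    - [0, 0, 0]
    - [0, 0, 0]
    - [0, 0, 0]
  fingers: [85, 85, 85, 85, 85, 85, 85]

```text
time_s: 10.8
tool_pos: [0.5001, 0.3346, 0.2915]
tool_rot: [3.14, 0.002, 0.094]
force: [-0.4, 0.9, -0.9]
finger_gap: 0.0848
grasp_force: 0.0
```

Run:
```python
from h import *
p=bot.camera_params("scene"); T=onz(p,[(311,280),(313,293)],.014); print(T)
c=T.mean(0); s=bot.read_state(); print(s["tool_pos"],s["force"])
R=rpy(np.pi,0,.1)
plan([((.55,.25,.32),R,0,85),((c[0]-.0,c[1],.17),R,0,85)])
```

```text
[[0.70327252 0.11029258 0.014     ]
 [0.74612019 0.1124011  0.014     ]]
[0.50007085 0.33461884 0.29152306] [-0.35757076  0.88090847 -0.94412449]
rows 9
{"delta_pos": [[14.0, 30.0, -9.0], [14.0, 29.0, -10.0], [14.0, 30.0, -9.0], [27.0, 26.0, 25.0], [26.0, 26.0, 25.0], [27.0, 26.0, 25.0], [26.0, 26.0, 25.0], [27.0, 26.0, 25.0], [26.0, 26.0, 24.0]], "rot": [[0.0, 0.0, 0.0], [0.0, 0.0, 0.0], [0.0, 0.0, -0.01], [0.0, 0.0, 0.0], [0.0, 0.0, 0.0], [0.0, 0.0, 0.0], [0.0, 0.0, 0.0], [0.0, 0.0, 0.0], [0.0, 0.0, 0.0]], "fingers": [85, 85, 85, 85, 85, 85, 85, 85, 85]}
end [724.3 111.  170.5] [3.14e+00 2.00e-03 1.04e-01]
```

Call:
carry_out:
  delta_pos:
    - [14, 30, -9]
    - [14, 30, -9]
    - [14, 30, -9]
    - [27, 26, 25]
    - [26, 26, 25]
    - [27, 26, 25]
    - [26, 26, 25]
    - [27, 26, 25]
    - [26, 26, 24]
    - [0, 0, 0]
  rot:
    - [0, 0, 0]
    - [0, 0, 0]
    - [0, 0, 0]
    - [0, 0, 0]
    - [0, 0, 0]
    - [0, 0, 0]
    - [0, 0, 0]
    - [0, 0, 0]
    - [0, 0, 0]
    - [0, 0, 0]
  fingers: [85, 85, 85, 85, 85, 85, 85, 85, 85, 85]

```text
time_s: 11.8
tool_pos: [0.725, 0.1009, 0.1641]
tool_rot: [3.136, 0.005, 0.085]
force: [-1.3, -0.7, -0.9]
finger_gap: 0.0855
grasp_force: 0.0
```

Run:
```python
from h import *
p=bot.camera_params("wrist"); im=bot.grab_frame("wrist"); np.save("pics/w2.npy",im)
cv2.imwrite("pics/w2.png",im[:,:,::-1]); print(bot.read_state()["tool_pos"])
h=cv2.cvtColor(im,cv2.COLOR_RGB2HSV); m=((((h[...,0]<6)|(h[...,0]>170))&(h[...,1]>110)&(h[...,2]>25))*255).astype(np.uint8)
for b in blobs(m,150)[0]: print(b,onz(p,b[1],.016)[0].round(4))
t=bot.grab_frame("top"); cv2.imwrite("pics/top2.png",t[:,:,::-1])
```

```text
[0.72389713 0.10440799 0.16585538]
(np.int32(3708), array([266.8, 196.1]), [241, 146, 53, 105]) [0.7276 0.1128 0.016 ]
```

View pics/w2.png

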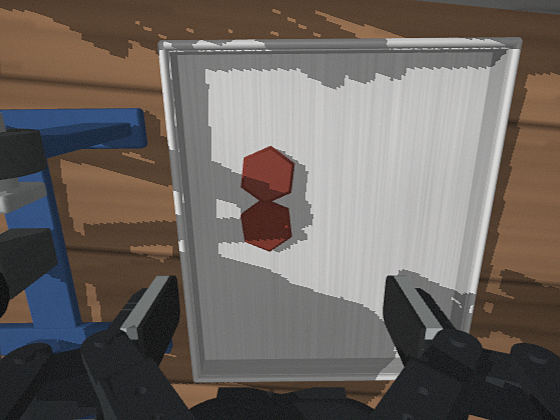

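Wrist view: both tiles lie flat in the tray at (268,174) and (267,224), touching corner to corner. Their side flats face left and right, so the grip is clear.

```bash
cat >> h.py <<'E'
def redtile_mask(im):
    h=cv2.cvtColor(im,cv2.COLOR_RGB2HSV); return ((((h[...,0]<6)|(h[...,0]>170))&(h[...,1]>110)&(h[...,2]>25))*255).astype(np.uint8)
def hexpose(X):
    c=X.mean(0); z=(X-c)[:,0]+1j*(X-c)[:,1]; z=z[abs(z)>.0] ; a=np.angle((z**6).sum())/6  # corner angle mod 60deg
    return c,(a+np.pi/6)  # flat-normal angle mod 60deg
E
python3 - <<'E'
from h import *
p=bot.camera_params("wrist"); im=np.load("pics/w2.npy"); m=redtile_mask(im)
n=(m[185:215]>0).sum(1); cut=185+int(np.argmin(n)); print("neck",cut,n.min())
for a,b in((0,cut),(cut,420)):
    k=m.copy(); k[:a]=0;k[b:]=0; k=max(((s[0],i) for i,s in enumerate([])),default=None) or k
    c=max(cv2.findContours(k,cv2.RETR_EXTERNAL,cv2.CHAIN_APPROX_NONE)[0],key=cv2.contourArea)
    f=np.zeros_like(m); cv2.drawContours(f,[c],-1,255,-1); v,u=np.where(f); X=onz(p,np.c_[u,v],.013)[:,:2]
    ce,an=hexpose(X); y=(an-np.pi/2+np.pi/6)%(np.pi/3)-np.pi/6; print(ce.round(4),"yaw",round(y,3),"area mm2",cv2.contourArea(cv2.convexHull(np.float32(X*1000))))
E
```

```text
neck 201 11
[0.7422 0.1213] yaw -0.027 area mm2 1395.0030754962936
[0.6995 0.1188] yaw 0.22 area mm2 1389.291876426898
```

```bash
cat >> h.py <<'E'
def two_tiles():
    s=bot.read_state(); p=bot.camera_params("wrist"); im=bot.grab_frame("wrist"); print(s["tool_pos"].round(4),abs(s["qvel"]).max().round(3)); m=redtile_mask(im); out=[]
    v=np.where(m.sum(1)>255*5)[0]; v0,v1=v.min(),v.max(); n=(m>0).sum(1)[v0+25:v1-25]; cut=v0+25+int(np.argmin(n)) if len(n)>2 else 420
    for a,b in((0,cut),(cut,420)):
        k=m.copy(); k[:a]=0;k[b:]=0
        cs=cv2.findContours(k,cv2.RETR_EXTERNAL,cv2.CHAIN_APPROX_NONE)[0]
        if not cs: continue
        f=np.zeros_like(m); cv2.drawContours(f,[max(cs,key=cv2.contourArea)],-1,255,-1); v,u=np.where(f); X=onz(p,np.c_[u,v],.013)[:,:2]
        ce,an=hexpose(X); y=(an-np.pi/2+np.pi/6)%(np.pi/3)-np.pi/6; out.append((ce,y)); print(ce.round(4),"yaw",round(y,3),"area",cv2.contourArea(cv2.convexHull(np.float32(X*1000))))
    return out
E
python3 - <<'E'
from h import *
bot.grab_frame("wrist")
o=two_tiles()
(c,y)=o[0]; R=rpy(np.pi,0,y)
plan([((c[0],c[1],.07),R,0,60),((c[0],c[1],.026),R,3,60)],dec=1)
E
```

```text
[0.7232 0.1096 0.1686] 0.028
[0.7445 0.1137] yaw -0.039 area 1351.1151653062552
[0.7023 0.1118] yaw 0.188 area 1369.1863756801467
rows 6
{"delta_pos": [[7.2, -0.2, 33.1], [7.2, -0.6, 33.1], [7.1, -0.9, 33.2], [0.0, 0.0, 14.7], [0.0, 0.0, 14.6], [0.0, 0.0, 14.7]], "rot": [[0.0, 0.0, 0.045], [-0.001, 0.0, 0.045], [0.0, 0.0, 0.045], [0.0, 0.0, 0.0], [0.0, 0.0, 0.0], [0.0, 0.0, 0.0]], "fingers": [60, 60, 60, 60, 60, 60]}
end [744.5 113.7  26. ] [-3.141  0.    -0.04 ]
```

Call:
carry_out:
  delta_pos:
    - [7, -0.5, 33]
    - [7, -0.5, 33]
    - [7, -0.5, 33]
    - [0, 0, 15]
    - [0, 0, 14]
    - [0, 0, 11]
    - [0, 0, 0]
    - [0, 0, 0]
    - [0, 0, 0]
  rot:
    - [0, 0, 0.045]
    - [0, 0, 0.045]
    - [0, 0, 0.045]
    - [0, 0, 0]
    - [0, 0, 0]
    - [0, 0, 0]
    - [0, 0, 0]
    - [0, 0, 0]
    - [0, 0, 0]
  fingers: [60, 60, 60, 60, 60, 60, 60, 60, 60]
  force: 40

```text
time_s: 12.9
tool_pos: [0.7456, 0.1119, 0.0314]
tool_rot: [-3.141, -0.002, -0.041]
force: [-0.2, 0.4, 0.3]
finger_gap: 0.06
grasp_force: 0.0
```

Call:
carry_out:
  delta_pos:
    - [0, 0, 4]
    - [0, 0, 4]
    - [0, 0, 0]
    - [0, 0, 0]
  rot:
    - [0, 0, 0]
    - [0, 0, 0]
    - [0, 0, 0]
    - [0, 0, 0]
  fingers: [60, 50, 48, 48]

```text
time_s: 13.3
tool_pos: [0.7444, 0.1118, 0.0217]
tool_rot: [3.141, 0.001, -0.041]
force: [0.3, -0.9, -0.4]
finger_gap: 0.0477
grasp_force: 0.0
```

Call:
carry_out:
  delta_pos:
    - [0, 0, 0]
    - [0, 0, 0]
    - [0, 0, 0]
    - [0, 0, 0]
  rot:
    - [0, 0, 0]
    - [0, 0, 0]
    - [0, 0, 0]
    - [0, 0, 0]
  fingers: [32, 32, 32, 32]

```text
time_s: 13.7
tool_pos: [0.7447, 0.1118, 0.0221]
tool_rot: [3.142, -0.0, -0.041]
force: [0.7, 0.2, 1.3]
finger_gap: 0.0389
grasp_force: 40.1
```

Call:
carry_out:
  delta_pos:
    - [0, 0, 0]
    - [0, 0, 0]
    - [4, 0, -2]
    - [0, 0, 0]
    - [0, 0, 0]
    - [0, 0, 0]
    - [0, 0, 0]
    - [0, 0, 0]
    - [0, 0, -20]
    - [0, 0, -40]
    - [0, 0, -45]
    - [0, 0, -45]
  rot:
    - [0, 0, 0]
    - [0, 0, 0]
    - [0, 0, 0]
    - [0, 0, 0]
    - [0, 0, 0]
    - [0, 0, 0]
    - [0, 0, 0]
    - [0, 0, 0]
    - [0, 0, 0]
    - [0, 0, 0]
    - [0, 0, 0]
    - [0, 0, 0]
  fingers: [46, 46, 46, 46, 32, 32, 32, 32, 32, 32, 32, 32]

```text
time_s: 14.9
tool_pos: [0.7476, 0.1116, 0.176]
tool_rot: [3.141, 0.002, -0.041]
force: [1.7, 0.2, -0.6]
finger_gap: 0.0384
grasp_force: 40.3
```

Run:
```python
from h import *
s=bot.read_state(); print(s["tool_pos"],s["finger_gap"],s["grasp_force"])
p=bot.camera_params("top"); cr=lambda a:np.array(a,float)/3.7+[340,130]
e=onz(p,cr([(105,265),(435,470)]),.035); print(e.round(3),np.linalg.norm(e[0]-e[1]))
by=(e[0]-e[1])[:2]; yaw=np.arctan2(-by[0],by[1]); Rb=Ro.from_euler('z',yaw)*Ro.from_euler('y',-np.pi/6)
n=Rb.apply([0,0,1]); c=n@e.mean(0)
t5=cr([(192,282),(240,313),(288,343),(337,374),(385,404)]); t4=cr([(245,258),(294,288),(342,320),(391,351)])
a=Rb.inv().apply(onplane(p,t5,n,c+.012)); b=Rb.inv().apply(onplane(p,t4,n,c+.012)); print("yaw",yaw,(a*1000).round(1),(b*1000).round(1))
y=b[:,1].mean(); x=b[:,0].mean()+.0348; N=[Rb.apply([x,y+d,c+.006]) for d in(-.0402,0,.0402)]; print("nests",np.round(N,4))
np.save("rough.npy",np.r_[[yaw],np.ravel(N)])
Rt=Rb*Ro.from_euler('x',np.pi); v=N[1]+n*.13
plan([((.62,-.05,.30),rpy(np.pi,0,-.3),0,32),(v-Rb.apply([.03,0,0]),Rt,0,32)])
```

```text
[0.74763257 0.11162512 0.17597043] 0.03841750720073758 40.340328620142145
[[ 0.613 -0.22   0.035]
 [ 0.461 -0.455  0.035]] 0.2798314291515486
yaw -0.5737717480691948 [[ 593.7   90.1 -275. ]
 [ 592.9   49.2 -275. ]
 [ 592.7    9.  -275. ]
 [ 592.2  -31.8 -275. ]
 [ 592.   -71.3 -275. ]] [[ 629.1   69.6 -275. ]
 [ 629.1   29.2 -275. ]
 [ 627.5  -11.1 -275. ]
 [ 626.9  -51.3 -275. ]]
nests [[ 0.5833 -0.414   0.0881]
 [ 0.6051 -0.3802  0.0881]
 [ 0.627  -0.3465  0.0881]]
rows 14
{"delta_pos": [[-20.0, 28.0, -21.0], [-19.0, 29.0, -21.0], [-18.0, 29.0, -20.0], [-17.0, 30.0, -21.0], [-15.0, 31.0, -20.0], [-14.0, 31.0, -21.0], [0.0, 37.0, 14.0], [0.0, 37.0, 15.0], [0.0, 37.0, 15.0], [0.0, 36.0, 15.0], [0.0, 36.0, 16.0], [0.0, 36.0, 16.0]], "rot": [[0.0, 0.0, 0.04], [0.0, 0.0, 0.04], [0.0, 0.0, 0.04], [0.0, 0.0, 0.05], [0.0, 0.0, 0.04], [0.0, 0.0, 0.05], [-0.01, 0.07, 0.03], [-0.01, 0.06, 0.03], [-0.01, 0.07, 0.03], [-0.01, 0.06, 0.04], [-0.01, 0.07, 0.03], [-0.01, 0.06, 0.04]], "fingers": [32, 32, 32, 32, 32, 32, 32, 32, 32, 32, 32, 32]}
{"delta_pos": [[1.0, 36.0, 17.0], [0.0, 36.0, 16.0]], "rot": [[-0.01, 0.07, 0.03], [0.0, 0.06, 0.04]], "fingers": [32, 32]}
end [ 528.5 -330.6  186.1] [-3.137 -0.523 -0.576]
```

Call:
carry_out:
  delta_pos:
    - [-20, 28, -21]
    - [-19, 29, -21]
    - [-18, 29, -20]
    - [-17, 30, -21]
    - [-15, 31, -20]
    - [-14, 31, -21]
    - [0, 37, 14]
    - [0, 37, 15]
    - [0, 37, 15]
    - [0, 36, 15]
    - [0, 36, 16]
    - [0, 36, 16]
  rot:
    - [0, 0, 0.04]
    - [0, 0, 0.04]
    - [0, 0, 0.04]
    - [0, 0, 0.05]
    - [0, 0, 0.04]
    - [0, 0, 0.05]
    - [-0.01, 0.07, 0.03]
    - [-0.01, 0.06, 0.03]
    - [-0.01, 0.07, 0.03]
    - [-0.01, 0.06, 0.04]
    - [-0.01, 0.07, 0.03]
    - [-0.01, 0.06, 0.04]
  fingers: [32, 32, 32, 32, 32, 32, 32, 32, 32, 32, 32, 32]

```text
time_s: 16.1
tool_pos: [0.5516, -0.2613, 0.2127]
tool_rot: [3.123, -0.396, -0.502]
force: [0.5, -0.3, -1.1]
finger_gap: 0.0386
grasp_force: 40.4
```

Call:
carry_out:
  delta_pos:
    - [1, 36, 17]
    - [0, 36, 16]
    - [0, 0, 0]
    - [0, 0, 0]
    - [0, 0, 0]
    - [0, 0, 0]
  rot:
    - [-0.01, 0.07, 0.03]
    - [0, 0.06, 0.04]
    - [0, 0, 0]
    - [0, 0, 0]
    - [0, 0, 0]
    - [0, 0, 0]
  fingers: [32, 32, 32, 32, 32, 32]

```text
time_s: 16.7
tool_pos: [0.5445, -0.29, 0.2049]
tool_rot: [3.1, -0.438, -0.522]
force: [-0.2, 0.3, -1.0]
finger_gap: 0.0386
grasp_force: 40.4
```

Run:
```python
from h import *
s=bot.read_state(); p=bot.camera_params("wrist"); im=bot.grab_frame("wrist"); np.save("pics/w3.npy",im); np.save("pics/w3T.npy",p["world_to_cam"])
cv2.imwrite("pics/w3.png",im[:,:,::-1]); print(s["tool_pos"],s["tool_rot"],abs(s["qvel"]).max())
r=np.load("rough.npy"); N=r[1:].reshape(3,3)
for x in list(N)+[s["tool_pos"]]: q=P(p)@np.r_[x,1]; print((q[:2]/q[2]).round(1))
```

```text
[ 0.54451176 -0.29002161  0.20487869] [ 3.09984037 -0.43819111 -0.52223093] 0.014863475495781498
[389.5 153.5]
[337.6 151.2]
[285.2 148.9]
[284.9 302.6]
```

View pics/w3.png

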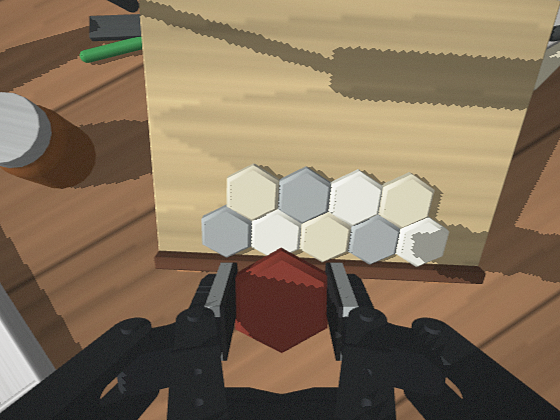

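The wrist view shows the tile gripped square at (282,300), the row of four at (251,193) to (410,197), and bare board above it. The arm stopped short of the target pose, so I'll check joints and measure the laid rows.

Run:
```python
from h import *
s=bot.read_state(); print(s["joint_positions"].round(3),s["tool_pos"].round(4),s["tool_rot"].round(3))
p=bot.camera_params("wrist"); print(abs(p["world_to_cam"]-np.load("pics/w3T.npy")).max()); p["world_to_cam"]=np.load("pics/w3T.npy")
im=np.load("pics/w3.npy"); h=cv2.cvtColor(im,cv2.COLOR_RGB2HSV)
for u,v in [(251,193),(304,194),(356,195),(410,197),(300,150),(330,150),(225,232),(420,245)]: print((u,v),h[v,u])
```

```text
[ 0.293  0.418  0.094  2.185  0.542  0.131 -2.255] [ 0.5444 -0.2901  0.2048] [ 3.1   -0.438 -0.522]
0.00025263752896470537
(251, 193) [ 26  33 221]
(304, 194) [ 90   9 171]
(356, 195) [ 34   9 231]
(410, 197) [ 25  35 218]
(300, 150) [ 21  81 195]
(330, 150) [ 20  87 202]
(225, 232) [ 90   5 168]
(420, 245) [ 27  17 148]
```

```bash
cat > k.py <<'E'
from h import *
import itertools
from scipy.optimize import least_squares
Rz=lambda a:Ro.from_euler('z',a); Ry=lambda a:Ro.from_euler('y',a)
def chain(q,sg):
    return [Rz(sg[0]*q[0]),Ry(q[1]),Rz(sg[1]*q[2]),Ry(q[3]),Rz(sg[2]*q[4]),Ry(q[5]),Rz(sg[3]*q[6])]
E
python3 - <<'E'
from k import *
s=bot.read_state()
D=[(np.array([1.12350412,.59207935,.04830722,1.60983379,-.03333366,.94268371,-.03370531]),np.array([.25092202,-.67935819,.24886545]),[-3.1393961,9.986e-5,.353841313]),(s["joint_positions"],s["tool_pos"],s["tool_rot"])]
best=[]
for sg in itertools.product([1,-1],repeat=4):
  for az in [0,np.pi/2,-np.pi/2,np.pi]:
    Q=[np.prod(chain(q,sg)) for q,_,_ in D]
    C=[(Rz(az)*Q[i]).inv()*Ro.from_euler('xyz',D[i][2]) for i in(0,1)]
    best.append(((C[0].inv()*C[1]).magnitude(),sg,az,C[0].as_euler('xyz').round(3)))
best.sort(key=lambda b:b[0])
for b in best[:8]: print(b)
E
```

```text
(7.714537727499287e-09, (-1, -1, -1, -1), 0, array([ 0.   , -0.   ,  1.571]))
(0.1574181168119767, (-1, 1, -1, -1), 0, array([-0.007, -0.053,  1.651]))
(0.4886815025135486, (-1, 1, -1, -1), -1.5707963267948966, array([ 0.055, -0.009,  0.08 ]))
(0.6199487280071369, (-1, -1, -1, -1), -1.5707963267948966, array([ 0.002, -0.002,  0.   ]))
(0.6199487304381582, (-1, -1, -1, -1), 1.5707963267948966, array([2.000e-03, 2.000e-03, 3.142e+00]))
(0.6595854047492629, (-1, 1, -1, -1), 1.5707963267948966, array([-0.051,  0.009, -3.062]))
(0.8079668349061533, (-1, 1, -1, -1), 3.141592653589793, array([ 0.012,  0.053, -1.49 ]))
(0.88032338705207, (-1, -1, -1, -1), 3.141592653589793, array([ 0.004, -0.   , -1.571]))
```

Run:
```python
from h import *
plan([((.54,-.22,.27),rpy(np.pi,0,.2),0,32),((.62,-.04,.30),rpy(np.pi,0,1.6),0,32),((.741,.111,.15),rpy(np.pi,0,3.10),0,32)],wmax=.145)
```

```text
rows 27
{"delta_pos": [[-1.0, -9.0, -13.0], [-1.0, -10.0, -13.0], [-1.0, -10.0, -12.0], [0.0, -11.0, -12.0], [0.0, -11.0, -11.0], [1.0, -11.0, -12.0], [11.0, -16.0, -3.0], [14.0, -14.0, -3.0], [15.0, -12.0, -3.0], [17.0, -10.0, -3.0], [18.0, -8.0, -3.0], [19.0, -5.0, -3.0]], "rot": [[0.03, -0.07, -0.12], [0.03, -0.07, -0.12], [0.03, -0.07, -0.12], [0.03, -0.06, -0.12], [0.04, -0.07, -0.12], [0.03, -0.06, -0.12], [0.0, 0.0, -0.14], [0.0, 0.0, -0.14], [0.0, 0.0, -0.14], [0.0, 0.0, -0.14], [0.0, 0.0, -0.14], [0.0, 0.0, -0.14]], "fingers": [32, 32, 32, 32, 32, 32, 32, 32, 32, 32, 32, 32]}
{"delta_pos": [[20.0, -2.0, -3.0], [20.0, 0.0, -3.0], [19.0, 3.0, -3.0], [19.0, 7.0, -3.0], [13.0, 11.0, 14.0], [12.0, 13.0, 14.0], [10.0, 15.0, 14.0], [8.0, 16.0, 13.0], [5.0, 17.0, 14.0], [3.0, 17.0, 13.0], [1.0, 18.0, 14.0], [-1.0, 17.0, 13.0]], "rot": [[0.0, 0.0, -0.14], [0.0, 0.0, -0.14], [0.0, 0.0, -0.14], [0.0, 0.0, -0.14], [0.0, 0.0, -0.14], [0.0, 0.0, -0.14], [0.0, 0.0, -0.14], [0.0, 0.0, -0.14], [0.0, 0.0, -0.13], [0.0, 0.0, -0.14], [0.0, 0.0, -0.13], [0.0, 0.0, -0.14]], "fingers": [32, 32, 32, 32, 32, 32, 32, 32, 32, 32, 32, 32]}
{"delta_pos": [[-4.0, 17.0, 14.0], [-6.0, 17.0, 13.0], [-9.0, 15.0, 14.0]], "rot": [[0.0, 0.0, -0.13], [0.0, 0.0, -0.14], [0.0, 0.0, -0.13]], "fingers": [32, 32, 32]}
end [741.1 110.8 149.5] [-3.138e+00  2.000e-03  3.098e+00]
```

Call:
carry_out:
  delta_pos:
    - [-1, -9, -13]
    - [-1, -10, -13]
    - [-1, -10, -12]
    - [0, -11, -12]
    - [0, -11, -11]
    - [1, -11, -12]
    - [11, -16, -3]
    - [14, -14, -3]
    - [15, -12, -3]
    - [17, -10, -3]
    - [18, -8, -3]
    - [19, -5, -3]
  rot:
    - [0.03, -0.07, -0.12]
    - [0.03, -0.07, -0.12]
    - [0.03, -0.07, -0.12]
    - [0.03, -0.06, -0.12]
    - [0.04, -0.07, -0.12]
    - [0.03, -0.06, -0.12]
    - [0, 0, -0.14]
    - [0, 0, -0.14]
    - [0, 0, -0.14]
    - [0, 0, -0.14]
    - [0, 0, -0.14]
    - [0, 0, -0.14]
  fingers: [32, 32, 32, 32, 32, 32, 32, 32, 32, 32, 32, 32]

```text
time_s: 17.95
tool_pos: [0.5898, -0.1149, 0.285]
tool_rot: [3.129, -0.001, 1.024]
force: [0.6, -0.2, -1.1]
finger_gap: 0.0385
grasp_force: 40.4
```

Run:
```python
from h import *
s=bot.read_state(); print(s["joint_positions"].tolist(),s["tool_pos"].tolist(),s["tool_rot"].tolist(),s["qvel"].round(2))
```

```text
[0.7053998688709681, 0.5075431310541036, -0.834925955580031, 1.8453626620118933, 0.4572097008612647, 0.9788693000897154, -0.8732147452167597] [0.5897775799479708, -0.11487077681465808, 0.285027544646272] [3.1292906481789613, -0.0006126658881582259, 1.0236554091999113] [-0.11  0.14 -0.36 -0.14  0.22  0.2   0.89]
```

Call:
carry_out:
  delta_pos:
    - [20, -2, -3]
    - [20, 0, -3]
    - [19, 3, -3]
    - [19, 7, -3]
    - [13, 11, 14]
    - [12, 13, 14]
    - [10, 15, 14]
    - [8, 16, 13]
    - [5, 17, 14]
    - [3, 17, 13]
    - [1, 18, 14]
    - [-1, 17, 13]
  rot:
    - [0, 0, -0.14]
    - [0, 0, -0.14]
    - [0, 0, -0.14]
    - [0, 0, -0.14]
    - [0, 0, -0.14]
    - [0, 0, -0.14]
    - [0, 0, -0.14]
    - [0, 0, -0.14]
    - [0, 0, -0.13]
    - [0, 0, -0.14]
    - [0, 0, -0.13]
    - [0, 0, -0.14]
  fingers: [32, 32, 32, 32, 32, 32, 32, 32, 32, 32, 32, 32]

```text
time_s: 19.15
tool_pos: [0.7147, 0.0643, 0.187]
tool_rot: [-3.14, 0.012, 2.683]
force: [0.3, -0.6, -1.0]
finger_gap: 0.0385
grasp_force: 40.4
```

Call:
carry_out:
  delta_pos:
    - [-4, 17, 14]
    - [-6, 17, 13]
    - [-9, 15, 14]
    - [0, 0, 0]
    - [0, 0, 0]
  rot:
    - [0, 0, -0.13]
    - [0, 0, -0.14]
    - [0, 0, -0.13]
    - [0, 0, 0]
    - [0, 0, 0]
  fingers: [32, 32, 32, 32, 32]

```text
time_s: 19.65
tool_pos: [0.7486, 0.104, 0.1465]
tool_rot: [-3.135, 0.01, 3.076]
force: [0.2, 0.3, -0.1]
finger_gap: 0.0383
grasp_force: 40.4
```

Run:
```python
from k import *
s=bot.read_state(); print(s["joint_positions"].tolist(),s["tool_pos"].tolist(),s["tool_rot"].tolist(),s["qvel"].round(2))
```

```text
[0.3960219960810578, 1.0067919925442552, -1.115365028352476, 1.573096550864495, 0.9702487391703715, 1.1884613253071867, 0.5797947411492163] [0.7485688927883959, 0.10404681906697555, 0.1465020725575585] [-3.1354245686615263, 0.009631824419628066, 3.075948472587311] [ 0.02 -0.03 -0.01  0.    0.01 -0.   -0.  ]
```

```bash
cat >> k.py <<'E'
J=[([1.12350412,.59207935,.04830722,1.60983379,-.03333366,.94268371,-.03370531],[.25092202,-.67935819,.24886545]),
([0.7053998688709681,0.5075431310541036,-0.834925955580031,1.8453626620118933,0.4572097008612647,0.9788693000897154,-0.8732147452167597],[0.5897775799479708,-0.11487077681465808,0.285027544646272]),
([0.3960219960810578,1.0067919925442552,-1.115365028352476,1.573096550864495,0.9702487391703715,1.1884613253071867,0.5797947411492163],[0.7485688927883959,0.10404681906697555,0.1465020725575585]),
([.293,.418,.094,2.185,.542,.131,-2.255],[.5444,-.2901,.2048])]
E
cat >> k.py <<'E'
SG=(-1,)*4
def basis(q):
    C=chain(q,SG); R=[Ro.identity()]
    for c in C: R.append(R[-1]*c)
    return R
def cols(q):
    R=basis(q); e=np.eye(3)
    return np.c_[e[2],R[1].apply(e[1]),R[3].apply(e[2]),R[3].apply(e[0]),R[4].apply(e[0]),R[5].apply(e[2]),R[5].apply(e[1]),R[6].apply(e[0]),R[7].apply(e[2]),R[3].apply(e[1])]
A=np.vstack([cols(q) for q,_ in J]); B=np.ravel([p for _,p in J])
PAR=np.linalg.lstsq(A,B,rcond=1e-4)[0]
def fk(q): return cols(q)@PAR,np.prod(chain(q,SG))*Rz(np.pi/2)
LO=np.array([-2.69,-.47,-1.27,.19,-1.53,.08,-3.09]);HI=np.array([2.69,2.24,1.36,2.51,4.68,2.07,3.09])
def err(q,p,R):
    x,r=fk(q); return np.r_[(p-x),.3*(r.inv()*R).as_rotvec()]
def jac(q,p,R):
    e0=err(q,p,R); return e0,np.array([(err(q+1e-5*np.eye(7)[i],p,R)-e0)/1e-5 for i in range(7)]).T
def step(q,p,R,n=8):
    for _ in range(n):
        e,Jm=jac(q,p,R); q=np.clip(q-Jm.T@np.linalg.solve(Jm@Jm.T+1e-5*np.eye(6),e),LO+.03,HI-.03)
    return q,np.abs(err(q,p,R)).max()
E
python3 - <<'E'
from k import *
print(PAR.round(4)); print((A@PAR-B).reshape(-1,3).round(4), np.linalg.svd(A)[1].round(3))
E
```

```text
[ 2.940e-01 -2.100e-02  6.235e-01 -0.000e+00 -3.000e-04  4.647e-01
 -3.000e-04  2.000e-04  2.896e-01 -2.390e-02]
[[ 0. -0. -0.]
 [ 0.  0. -0.]
 [-0. -0.  0.]
 [-0. -0.  0.]] [3.894 3.55  3.18  0.849 0.795 0.594 0.501 0.324 0.224 0.09 ]
```

```bash
cat >> k.py <<'E'
r_=np.load("rough.npy"); YB=r_[0]; NEST=r_[1:].reshape(3,3)
RB=Rz(YB)*Ry(-np.pi/6); NB=RB.apply([0,0,1])
def toolR(delta,half):  # delta>0: tool leans further towards the robot than the board normal
    return RB*Ry(-delta)*Ro.from_euler('x',np.pi)*Rz(np.pi*half)
E
python3 - <<'E'
from k import *
rng=np.random.default_rng(0)
q0=bot.read_state()["joint_positions"]
for half in(0,1):
  for d in(-12,-6,0,8,16):
    R=toolR(np.radians(d),half); res=[]
    for n in(0,2):
      p=NEST[n]-R.apply([0,0,.014]); best=None
      for t in range(14):
        s=LO+(HI-LO)*rng.random(7) if t else q0
        f=least_squares(lambda q:np.r_[err(q,p,R)*50,.02*np.clip(.25-(q-LO),0,1),.02*np.clip(.25-(HI-q),0,1)],s,bounds=(LO,HI),max_nfev=60)
        if np.abs(err(f.x,p,R)).max()<1e-3:
          m=np.minimum(f.x-LO,HI-f.x).min()
          if best is None or m>best[0]: best=(m,f.x.round(2).tolist())
      res.append(best)
    print(half,d,res)
E
```

```text
0 -12 [(np.float64(0.4278718907461223), [1.07, 0.81, -0.78, 1.92, 1.24, 0.58, -2.66]), (np.float64(0.29686184184754794), [0.92, 0.8, -0.75, 1.92, 1.24, 0.59, -2.79])]
0 -6 [(np.float64(0.15457486443203994), [1.12, 0.83, -0.84, 1.99, 1.54, 0.57, -2.94]), (np.float64(0.13280735772442043), [-0.28, 1.08, 1.18, 2.05, 4.55, 0.86, -0.28])]
0 0 [(np.float64(0.3268381920229553), [-0.1, 0.99, 1.03, 2.11, 4.33, 0.77, 0.08]), (np.float64(0.28491375471892244), [0.72, 0.71, -0.44, 2.07, 1.94, 0.36, 2.72])]
0 8 [(np.float64(0.3622490636892608), [1.04, 0.8, -0.69, 2.15, 2.32, 0.56, 2.57]), (np.float64(0.3643449820402367), [0.86, 0.79, -0.66, 2.15, 2.24, 0.62, 2.5])]
0 16 [(np.float64(0.2902876913300658), [1.02, 0.83, -0.66, 2.22, 2.61, 0.73, 2.31]), (np.float64(0.29381822923748047), [0.87, 0.83, -0.67, 2.22, 2.48, 0.81, 2.3])]
1 -12 [(np.float64(0.33185748281179506), [1.16, 0.88, -0.94, 1.92, 1.33, 0.7, 0.43]), (np.float64(0.4092366952708215), [0.99, 0.84, -0.86, 1.92, 1.31, 0.67, 0.31])]
1 -6 [(np.float64(0.4590518725270712), [1.1, 0.81, -0.81, 2.0, 1.53, 0.54, 0.2]), (np.float64(0.4657366961751677), [0.92, 0.79, -0.74, 1.99, 1.53, 0.55, 0.07])]
1 0 [(np.float64(0.3078199642844467), [1.19, 0.89, -0.96, 2.06, 1.83, 0.67, -0.02]), (np.float64(0.3679621944536067), [1.02, 0.86, -0.9, 2.06, 1.83, 0.69, -0.16])]
1 8 [(np.float64(0.3651476027574718), [1.11, 0.84, -0.8, 2.14, 2.25, 0.62, -0.46]), (np.float64(0.3678635121622511), [0.95, 0.83, -0.79, 2.14, 2.18, 0.7, -0.53])]
1 16 [(np.float64(0.29193407727450893), [1.06, 0.85, -0.72, 2.22, 2.58, 0.75, -0.77]), (np.float64(0.30063258459881315), [1.04, 0.96, -0.94, 2.21, 2.37, 0.95, -0.59])]
```

Run:
```python
from h import *
R=rpy(np.pi,0,3.10)
plan([((.752,.108,.05),R,3,32),((.752,.108,.025),R,3,32)],dec=1)
```

```text
rows 6
{"delta_pos": [[-0.7, 1.6, 32.2], [-0.9, 1.5, 32.2], [-1.0, 1.5, 32.1], [0.0, 0.0, 8.3], [0.0, 0.0, 8.4], [0.0, 0.0, 8.3]], "rot": [[-0.002, 0.003, -0.008], [-0.002, 0.003, -0.008], [-0.002, 0.004, -0.008], [0.0, 0.0, 0.0], [0.0, 0.0, 0.0], [0.0, 0.0, 0.0]], "fingers": [32, 32, 32, 32, 32, 32]}
end [752. 108.  25.] [-3.141 -0.     3.1  ]
```

Call:
carry_out:
  delta_pos:
    - [-1, 1.5, 32]
    - [-1, 1.5, 32]
    - [-1, 1.5, 32]
    - [0, 0, 8]
    - [0, 0, 8]
    - [0, 0, 8]
    - [0, 0, 0]
    - [0, 0, 0]
  rot:
    - [-0.002, 0.003, -0.008]
    - [-0.002, 0.003, -0.008]
    - [-0.002, 0.003, -0.008]
    - [0, 0, 0]
    - [0, 0, 0]
    - [0, 0, 0]
    - [0, 0, 0]
    - [0, 0, 0]
  fingers: [32, 32, 32, 32, 32, 32, 32, 32]

```text
time_s: 20.45
tool_pos: [0.7537, 0.1079, 0.0285]
tool_rot: [3.141, 0.004, 3.101]
force: [-0.3, 0.1, -0.3]
finger_gap: 0.0378
grasp_force: 40.4
```

Call:
carry_out:
  delta_pos:
    - [0, 0, 4]
    - [0, 0, 0]
    - [0, 0, 0]
    - [0, 0, 0]
    - [0, 0, 0]
    - [-4, 0, 0]
    - [-4, 0, 0]
    - [0, 0, 0]
    - [0, 0, 0]
    - [0, 0, 0]
  rot:
    - [0, 0, 0]
    - [0, 0, 0]
    - [0, 0, 0]
    - [0, 0, 0]
    - [0, 0, 0]
    - [0, 0, 0]
    - [0, 0, 0]
    - [0, 0, 0]
    - [0, 0, 0]
    - [0, 0, 0]
  fingers: [32, 32, 46, 46, 46, 46, 46, 46, 46, 46]

```text
time_s: 21.45
tool_pos: [0.7611, 0.1073, 0.0232]
tool_rot: [-3.142, 0.002, 3.101]
force: [-0.3, 0.2, 0.4]
finger_gap: 0.0463
grasp_force: 0.0
```

Call:
carry_out:
  delta_pos:
    - [0, 0, 0]
    - [0, 0, 0]
    - [0, 0, 0]
    - [0, 0, 0]
  rot:
    - [0, 0, 0]
    - [0, 0, 0]
    - [0, 0, 0]
    - [0, 0, 0]
  fingers: [32, 32, 32, 32]

```text
time_s: 21.85
tool_pos: [0.7612, 0.1075, 0.0235]
tool_rot: [3.141, 0.003, 3.101]
force: [0.1, -0.7, 2.2]
finger_gap: 0.0388
grasp_force: 40.3
```

```bash
cat >> k.py <<'E'
def sim(path,q):
    """path: (p,R,n) ; DLS from q, reports joints and worst error per waypoint"""
    s=bot.read_state(); p0,R0=s["tool_pos"],Ro.from_euler('xyz',s["tool_rot"])
    for p,R,n in path:
        p=np.array(p); dr=(R0.inv()*R).as_rotvec(); w=0
        for k in range(1,n+1):
            q,e=step(q,p0+(p-p0)*k/n,R0*Ro.from_rotvec(dr*k/n),3); w=max(w,e)
        p0,R0=p,R; print("sim",p.round(3),q.round(2),"err",round(w,4))
E
python3 - <<'E'
from k import *
s=bot.read_state(); print(s["tool_pos"],s["finger_gap"],s["grasp_force"],s["force"])
q=s["joint_positions"]; R=toolR(0,1); Rm=rpy(np.pi,0,2.85)
v=NEST[2]+NB*.12
up=np.array([.745,.108,.20]); W=[(up,rpy(np.pi,0,3.1),0,32),((.66,-.06,.28),Rm,0,32),(v,R,0,32)]
sim([(a,b,14) for a,b,_,_ in W]+[(NEST[2]+NB*.02,R,10)],q)
plan(W,vmax=42)
E
```

```text
[0.76119022 0.10750125 0.02347306] 0.03883848200237137 40.320208429475315 [ 0.0610138  -0.68163414  2.16018816]
sim [0.745 0.108 0.2  ] [ 0.41  0.96 -1.16  1.54  0.91  1.26  0.63] err 0.0
sim [ 0.66 -0.06  0.28] [ 0.75  0.79 -1.24  1.7   0.78  1.25  0.61] err 0.0
sim [ 0.577 -0.314  0.192] [ 1.08  0.66 -0.97  2.13  1.6   0.63 -0.04] err 0.0
sim [ 0.619 -0.341  0.105] [ 1.02  0.85 -0.9   2.06  1.82  0.68 -0.16] err 0.0
rows 17
{"delta_pos": [[3.0, 0.0, -35.0], [3.0, 0.0, -35.0], [3.0, 0.0, -36.0], [3.0, 0.0, -35.0], [4.0, 0.0, -36.0], [16.0, -34.0, -16.0], [14.0, -35.0, -16.0], [12.0, -36.0, -16.0], [10.0, -36.0, -16.0], [8.0, -37.0, -16.0], [1.0, -38.0, 13.0], [0.0, -38.0, 13.0]], "rot": [[0.0, 0.0, 0.0], [0.0, 0.0, 0.0], [0.0, 0.0, 0.0], [0.0, 0.0, 0.0], [0.0, 0.0, 0.0], [0.0, 0.0, 0.05], [0.0, 0.0, 0.05], [0.0, 0.0, 0.05], [0.0, 0.0, 0.05], [0.0, 0.0, 0.05], [0.01, -0.07, 0.04], [0.01, -0.07, 0.04]], "fingers": [32, 32, 32, 32, 32, 32, 32, 32, 32, 32, 32, 32]}
{"delta_pos": [[0.0, -38.0, 13.0], [-1.0, -38.0, 14.0], [-1.0, -38.0, 14.0], [-1.0, -37.0, 14.0], [-2.0, -37.0, 15.0]], "rot": [[0.01, -0.08, 0.04], [0.01, -0.07, 0.04], [0.01, -0.08, 0.04], [0.01, -0.07, 0.04], [0.01, -0.08, 0.04]], "fingers": [32, 32, 32, 32, 32]}
end [ 576.6 -313.8  192. ] [3.136 0.525 2.563]
```

Call:
carry_out:
  delta_pos:
    - [3, 0, -35]
    - [3, 0, -35]
    - [3, 0, -36]
    - [3, 0, -35]
    - [4, 0, -36]
    - [16, -34, -16]
    - [14, -35, -16]
    - [12, -36, -16]
    - [10, -36, -16]
    - [8, -37, -16]
    - [1, -38, 13]
    - [0, -38, 13]
  rot:
    - [0, 0, 0]
    - [0, 0, 0]
    - [0, 0, 0]
    - [0, 0, 0]
    - [0, 0, 0]
    - [0, 0, 0.05]
    - [0, 0, 0.05]
    - [0, 0, 0.05]
    - [0, 0, 0.05]
    - [0, 0, 0.05]
    - [0.01, -0.07, 0.04]
    - [0.01, -0.07, 0.04]
  fingers: [32, 32, 32, 32, 32, 32, 32, 32, 32, 32, 32, 32]

```text
time_s: 23.05
tool_pos: [0.6366, -0.1345, 0.2549]
tool_rot: [-3.128, 0.147, 2.77]
force: [0.8, -0.5, -1.2]
finger_gap: 0.0384
grasp_force: 40.5
```

Call:
carry_out:
  delta_pos:
    - [0, -38, 13]
    - [-1, -38, 14]
    - [-1, -38, 14]
    - [-1, -37, 14]
    - [-2, -37, 15]
    - [0, 0, 0]
    - [0, 0, 0]
    - [0, 0, 0]
  rot:
    - [0.01, -0.08, 0.04]
    - [0.01, -0.07, 0.04]
    - [0.01, -0.08, 0.04]
    - [0.01, -0.07, 0.04]
    - [0.01, -0.08, 0.04]
    - [0, 0, 0]
    - [0, 0, 0]
    - [0, 0, 0]
  fingers: [32, 32, 32, 32, 32, 32, 32, 32]

```text
time_s: 23.85
tool_pos: [0.5789, -0.3102, 0.1936]
tool_rot: [3.136, 0.521, 2.567]
force: [0.0, -0.0, 0.4]
finger_gap: 0.0387
grasp_force: 40.5
```

Run:
```python
from k import *
s=bot.read_state(); p=bot.camera_params("wrist"); im=bot.grab_frame("wrist"); np.save("pics/w4.npy",im); np.save("pics/w4T.npy",p["world_to_cam"])
print(s["tool_pos"].round(4),s["tool_rot"].round(3),s["joint_positions"].round(2),abs(s["qvel"]).max().round(3),s["finger_gap"])
h=cv2.cvtColor(im,cv2.COLOR_RGB2HSV)
# wood and tile mask from the two wrist pictures
for nm,T in(("w3",None),("w4",None)):
    I=np.load(f"pics/{nm}.npy"); q=dict(p); q["world_to_cam"]=np.load(f"pics/{nm}T.npy"); h=cv2.cvtColor(I,cv2.COLOR_RGB2HSV)
    m=((h[...,1]<55)&(h[...,2]>100)).astype(np.uint8)*255; m=cv2.morphologyEx(m,cv2.MORPH_OPEN,np.ones((3,3)))
    for b in blobs(m,1500)[0]: print(nm,b)
    for x in NEST: z=P(q)@np.r_[x,1]; print("  nest px",(z[:2]/z[2]).round(1))
```

```text
[ 0.5789 -0.3102  0.1936] [3.136 0.521 2.567] [ 1.03  0.63 -0.9   2.13  1.58  0.57 -0.05] 0.011 0.038739995623398436
w3 (np.int32(2227), array([ 16.4, 126. ]), [0, 92, 40, 71])
w3 (np.int32(17935), array([326. , 216.4]), [201, 164, 248, 103])
w3 (np.int32(2214), array([ 14. , 367.5]), [0, 314, 42, 98])
  nest px [389.5 153.5]
  nest px [337.6 151.2]
  nest px [285.2 148.9]
w4 (np.int32(29506), array([213.9, 130.7]), [54, 70, 319, 127])
w4 (np.int32(3210), array([ 20.8, 281.3]), [0, 227, 48, 101])
  nest px [160.8 209.5]
  nest px [216.4 209.3]
  nest px [272.  209.2]
```

Run:
```python
from k import *
p=bot.camera_params("wrist"); c=(RB.inv().apply(NEST[1])[2]-.006); print("nest2 board-frame",RB.inv().apply(NEST[1]).round(4))
pt=bot.camera_params("top")
for nm in("w3","w4","top0"):
    I=np.load(f"pics/{nm}.npy"); q=dict(p) if nm[0]=="w" else pt
    if nm[0]=="w": q["world_to_cam"]=np.load(f"pics/{nm}T.npy")
    # rectify board top plane to 0.5 mm grid: rows=x(up), cols=y
    gx,gy=np.meshgrid(np.arange(.56,.66,.0005),np.arange(-.11,.13,.0005),indexing="ij")
    X=RB.apply(np.c_[gx.ravel(),gy.ravel(),np.full(gx.size,c+.012)]); z=np.c_[X,np.ones(len(X))]@P(q).T; uv=(z[:,:2]/z[:,2:]).astype(np.float32).reshape(*gx.shape,2)
    S=cv2.remap(I,uv[...,0],uv[...,1],cv2.INTER_LINEAR); np.save(f"pics/r_{nm}.npy",S)
    h=cv2.cvtColor(S,cv2.COLOR_RGB2HSV); m=((h[...,1]<58)&(h[...,2]>100)).astype(np.uint8); m=cv2.morphologyEx(m,cv2.MORPH_OPEN,np.ones((5,5)))
    n,l,s,ce=cv2.connectedComponentsWithStats(m); k=1+np.argmax(s[1:,4]); m=l==k
    v,u=np.where(m); print(nm,"area mm2",m.sum()/4,"centroid xy",(.56+ce[k][1]*.0005).round(4),(-.11+ce[k][0]*.0005).round(4))
    for x in np.arange(.58,.655,.006):
        r=np.where(m[int((x-.56)/.0005)])[0]; 
        if len(r): print("   x",round(x,3),"y",((-.11+r[[0,-1]]*.0005)*1000).round(1),"n",len(r)/2)
```

```text
nest2 board-frame [ 0.663   0.0091 -0.281 ]
w3 area mm2 12904.75 centroid xy 0.6085 0.0123
   x 0.58 y [-88.5 110. ] n 179.0
   x 0.586 y [-88.5 114.5] n 201.5
   x 0.592 y [-88.5 114.5] n 202.0
   x 0.598 y [-88.5 114.5] n 201.0
   x 0.604 y [-87.  114.5] n 202.0
   x 0.61 y [-77.5 110. ] n 187.5
   x 0.616 y [-68.5  99. ] n 166.5
   x 0.622 y [-68.5  93.5] n 161.0
   x 0.628 y [-68.5  93.5] n 161.5
   x 0.634 y [-68.5  93.5] n 161.5
   x 0.64 y [-65.5  93. ] n 159.0
   x 0.646 y [-55.5  85.5] n 88.0
   x 0.652 y [32.5 74.5] n 6.5
w4 area mm2 12686.0 centroid xy 0.6088 0.0121
   x 0.58 y [-87.5 108.5] n 165.0
   x 0.586 y [-89.  114.5] n 200.5
   x 0.592 y [-89.  114.5] n 200.0
   x 0.598 y [-89. 114.] n 199.5
   x 0.604 y [-89. 114.] n 201.0
   x 0.61 y [-79.5 108.5] n 187.5
   x 0.616 y [-69.5  97.5] n 163.5
   x 0.622 y [-68.5  93.5] n 161.0
   x 0.628 y [-68.5  93.5] n 161.0
   x 0.634 y [-69.   93.5] n 161.5
   x 0.64 y [-68.   93.5] n 160.0
   x 0.646 y [-58.  85.] n 86.0
   x 0.652 y [72. 74.] n 2.5
top0 area mm2 12931.0 centroid xy 0.6085 0.0107
   x 0.58 y [-89.5 106.5] n 181.0
   x 0.586 y [-90. 112.] n 202.5
   x 0.592 y [-91. 112.] n 203.5
   x 0.598 y [-91. 112.] n 203.5
   x 0.604 y [-90. 112.] n 202.5
   x 0.61 y [-81. 107.] n 188.5
   x 0.616 y [-72.5  96.5] n 169.5
   x 0.622 y [-70.  91.] n 161.5
   x 0.628 y [-69.5  91.5] n 161.5
   x 0.634 y [-70.  91.] n 161.5
   x 0.64 y [-67.5  91. ] n 159.0
   x 0.646 y [-57.   82.5] n 86.0
```

```bash
cat >> k.py <<'E'
NEST=np.array([RB.apply([.663,.0124+d,-.281]) for d in(-.0402,0,.0402)])
def tile_in_tool():
    s=bot.read_state(); p=bot.camera_params("wrist"); im=bot.grab_frame("wrist"); R=Ro.from_euler('xyz',s["tool_rot"]); t=s["tool_pos"]
    m=redtile_mask(im); m=cv2.morphologyEx(m,cv2.MORPH_OPEN,np.ones((3,3))); cs=cv2.findContours(m,cv2.RETR_EXTERNAL,cv2.CHAIN_APPROX_NONE)[0]; c=max(cs,key=cv2.contourArea)[:,0,:]
    n=R.apply([0,0,1]); X=R.inv().apply(onplane(p,c,n,n@t+.0075)-t)*1000
    mid=X[abs(X[:,1])<1.5]; print("tile in tool: x range at y=0",mid[:,0].min().round(1),mid[:,0].max().round(1),"y range",X[:,1].min().round(1),X[:,1].max().round(1))
E
python3 - <<'E'
from k import *
tile_in_tool(); s=bot.read_state(); R=toolR(0,1)
print("now in board rel nest3 (mm)",(RB.inv().apply(s["tool_pos"]-NEST[2])*1000).round(1))
T=lambda x,h:NEST[2]+RB.apply([.004+x,0,.0135+h])
plan([(T(.004,.04),R,3,32),(T(.004,.006),R,3,32)],dec=1)
E
```

```text
tile in tool: x range at y=0 -19.9 24.6 y range -17.3 20.2
now in board rel nest3 (mm) [  1.    1.5 121.5]
rows 6
{"delta_pos": [[-2.4, -0.6, 22.7], [-2.4, -0.6, 22.6], [-2.3, -0.5, 22.7], [0.0, 0.0, 11.3], [0.0, 0.0, 11.3], [0.0, 0.0, 11.4]], "rot": [[0.002, -0.001, 0.0], [0.002, -0.001, 0.0], [0.002, 0.0, 0.0], [0.0, 0.0, 0.0], [0.0, 0.0, 0.0], [0.0, 0.0, 0.0]], "fingers": [32, 32, 32, 32, 32, 32]}
end [ 626.4 -342.2  109. ] [-3.141  0.523  2.567]
```

Call:
carry_out:
  delta_pos:
    - [-2, -0.5, 22.5]
    - [-2, -0.5, 22.5]
    - [-2, -0.5, 22.5]
    - [0, 0, 11.5]
    - [0, 0, 11.5]
    - [0, 0, 11]
    - [0, 0, 0]
    - [0, 0, 0]
  rot:
    - [0.002, -0.001, 0]
    - [0.002, -0.001, 0]
    - [0.002, 0, 0]
    - [0, 0, 0]
    - [0, 0, 0]
    - [0, 0, 0]
    - [0, 0, 0]
    - [0, 0, 0]
  fingers: [32, 32, 32, 32, 32, 32, 32, 32]

```text
time_s: 24.75
tool_pos: [0.6237, -0.3428, 0.108]
tool_rot: [-3.14, 0.522, 2.566]
force: [-0.2, -0.4, -0.2]
finger_gap: 0.0387
grasp_force: 41.8
```

```bash
cat >> k.py <<'E'
def rel(i):
    s=bot.read_state(); print("TCP rel nest",i+1,(RB.inv().apply(s["tool_pos"]-NEST[i])*1000).round(1),"force board",RB.inv().apply(s["force"]).round(1),"rot err",(Ro.from_euler('xyz',s["tool_rot"]).inv()*toolR(0,1)).as_rotvec().round(3),"gap",round(s["finger_gap"],4),"t",s["time_s"])
E
python3 - <<'E'
from k import *
rel(2)
E
```

```text
TCP rel nest 3 [ 5.8 -2.  19.6] force board [-0.1 -0.5 -0.2] rot err [-0.003 -0.002 -0.001] gap 0.0387 t 24.75
```

Call:
carry_out:
  delta_pos:
    - [0, 1, 2]
    - [0, 1, 1.5]
    - [0, 0, 1]
    - [0, 0, 1]
    - [0, 0, 1]
    - [0, 0, 0]
    - [0, 0, 0]
  rot:
    - [0, 0, 0]
    - [0, 0, 0]
    - [0, 0, 0]
    - [0, 0, 0]
    - [0, 0, 0]
    - [0, 0, 0]
    - [0, 0, 0]
  fingers: [32, 32, 32, 32, 32, 32, 32]

```text
time_s: 25.45
tool_pos: [0.6254, -0.3426, 0.1063]
tool_rot: [-3.133, 0.525, 2.568]
force: [-19.1, 6.4, 28.4]
finger_gap: 0.0388
grasp_force: 45.1
```

Run:
```python
from k import *
rel(2)
```

```text
TCP rel nest 3 [ 6.1 -0.9 17.5] force board [-2.6 -5.  34.3] rot err [-0.008  0.002  0.   ] gap 0.0388 t 25.45
```

Run:
```python
from k import *
o=[];d=[]
for nm,xy in(("w3",(.6085,.0125)),("w4",(.6088,.0125)),("top0",(.6085,.0107))):
    q=bot.camera_params("top" if nm=="top0" else "wrist")
    if nm[0]=="w": q["world_to_cam"]=np.load(f"pics/{nm}T.npy")
    T=q["world_to_cam"]; cam=RB.inv().apply(-T[:3,:3].T@T[:3,3]); X=np.r_[xy,-.275]; print(nm,"cam board",cam.round(3),"slope dx,dy per z",((cam-X)[:2]/(cam-X)[2]).round(3))
p=bot.camera_params("wrist"); im=bot.grab_frame("wrist"); tile_in_tool()
S=RB
# refine: rectify current wrist view & write crop for later
cv2.imwrite("pics/w5.png",im[:,:,::-1])
```

```text
w3 cam board [ 0.723  0.06  -0.013] slope dx,dy per z [0.436 0.18 ]
w4 cam board [ 0.586  0.055 -0.035] slope dx,dy per z [-0.094  0.176]
top0 cam board [0.849 0.238 0.806] slope dx,dy per z [0.223 0.21 ]
tile in tool: x range at y=0 -21.0 -0.7 y range -17.4 20.7
```

View pics/w5.png

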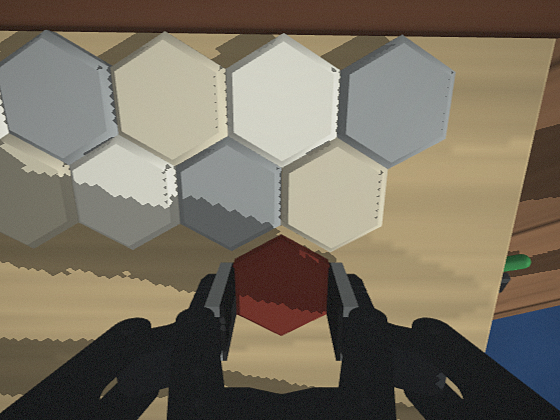

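The wrist view shows the red tile centred at (281,285), lined up with the slot between the grey (230,193) and cream (335,195) tiles. A few mm of gap remain down-slope. I'll check the plane height from the row pitch: seams at u≈110, 226, 340 and 453.

Run:
```python
from k import *
p=bot.camera_params("wrist"); im=cv2.imread("pics/w5.png")[:,:,::-1]; c=-.287
h=cv2.cvtColor(np.ascontiguousarray(im),cv2.COLOR_RGB2HSV); g=h[...,2].astype(int)
for v in(95,105,190): print(v,[(u,int(g[v,u])) for u in range(1,560) if abs(g[v,u]-g[v,u-1])>14])
for dz in(0,.002,.004):
    X=RB.inv().apply(onplane(p,np.array([(110,100),(226,100),(340,100),(453,100),(281,190),(385,190)],float),NB,c+.012+dz)); print(dz,(X[:,:2]*1000).round(1).tolist(),"pitch",np.diff(X[:4,1]).round(4))
```

```text
95 [(2, 124), (3, 140), (109, 131), (110, 74), (117, 158), (118, 193), (226, 154), (227, 111), (232, 141), (233, 195), (234, 213), (338, 189), (339, 84), (348, 128), (349, 156), (543, 123)]
105 [(4, 125), (5, 143), (111, 131), (112, 74), (115, 101), (118, 158), (119, 197), (226, 176), (227, 106), (228, 127), (233, 189), (234, 217), (336, 188), (337, 108), (338, 93), (339, 77), (347, 115), (348, 151), (540, 150), (541, 118)]
190 [(105, 183), (106, 215), (175, 183), (176, 101), (182, 130), (183, 152), (274, 159), (279, 130), (280, 76), (281, 95), (282, 110), (288, 149), (289, 190), (378, 152), (380, 199), (385, 189), (386, 170), (520, 192), (521, 148), (522, 58)]
0 [[592.5, -9.3], [592.5, 33.1], [592.5, 74.6], [592.5, 115.5], [626.2, 53.1], [626.1, 93.9]] pitch [0.0424 0.0414 0.0409]
0.002 [[592.4, -8.3], [592.5, 33.4], [592.5, 74.3], [592.5, 114.5], [625.7, 53.1], [625.6, 93.3]] pitch [0.0418 0.0408 0.0403]
0.004 [[592.4, -7.4], [592.4, 33.7], [592.4, 74.0], [592.5, 113.6], [625.2, 53.2], [625.1, 92.7]] pitch [0.0411 0.0402 0.0397]
```

Call:
carry_out:
  delta_pos:
    - [0, 0.5, -2]
    - [0.5, 0.5, -1]
    - [1, 0, 0]
    - [1, 0, 0]
    - [1, 0, 0]
    - [0, 0, 0]
    - [0, 0, 0]
  rot:
    - [0, 0, 0]
    - [0, 0, 0]
    - [0, 0, 0]
    - [0, 0, 0]
    - [0, 0, 0]
    - [0, 0, 0]
    - [0, 0, 0]
  fingers: [32, 32, 32, 32, 32, 32, 32]

```text
time_s: 26.25
tool_pos: [0.6254, -0.3424, 0.1064]
tool_rot: [-3.135, 0.529, 2.566]
force: [-4.3, -1.6, 12.0]
finger_gap: 0.0386
grasp_force: 42.8
```

Run:
```python
from k import *
rel(2)
```

```text
TCP rel nest 3 [ 6.1 -0.7 17.6] force board [ 3.6 -3.7 11.7] rot err [-0.008  0.005 -0.001] gap 0.0386 t 26.25
```

Call:
carry_out:
  delta_pos:
    - [0, 0, -0.8]
    - [1, 0, 0]
    - [1, 0, 0]
    - [1, 0, 0]
    - [1, 0, 0]
    - [0, 0, 0]
    - [0, 0, 0]
  rot:
    - [0, 0, 0]
    - [0, 0, 0]
    - [0, 0, 0]
    - [0, 0, 0]
    - [0, 0, 0]
    - [0, 0, 0]
    - [0, 0, 0]
  fingers: [32, 32, 32, 32, 32, 32, 32]

```text
time_s: 26.95
tool_pos: [0.6231, -0.3385, 0.1041]
tool_rot: [-3.139, 0.527, 2.567]
force: [-0.1, -1.5, 7.1]
finger_gap: 0.0387
grasp_force: 42.4
```

Run:
```python
from k import *
rel(2)
p=bot.camera_params("wrist"); im=bot.grab_frame("wrist"); np.save("pics/w6.npy",im)
m=redtile_mask(im); v,u=np.where(m); print("red",u.min(),u.max(),v.min(),v.max(),"apex u",u[v<=v.min()+2].mean())
g=cv2.cvtColor(im,cv2.COLOR_RGB2HSV)[...,2].astype(int)
for r in(180,190,200): print(r,[(k,int(g[r,k])) for k in range(255,310) if abs(g[r,k]-g[r,k-1])>14])
```

```text
TCP rel nest 3 [ 1.4  1.3 17.6] force board [ 4.2 -1.3  5.8] rot err [-0.003  0.004 -0.001] gap 0.0387 t 26.95
red 1 557 4 334 apex u 92.0
180 [(270, 124), (271, 74), (273, 122), (274, 164), (275, 138), (276, 111), (291, 136), (292, 182), (293, 200)]
190 [(274, 135), (275, 84), (276, 107), (282, 133), (283, 183), (284, 200)]
200 [(273, 131), (274, 81), (276, 106), (282, 149), (283, 190)]
```

```bash
cat >> k.py <<'E'
def redc(im):
    m=cv2.morphologyEx(redtile_mask(im),cv2.MORPH_OPEN,np.ones((3,3))); cs=cv2.findContours(m,cv2.RETR_EXTERNAL,cv2.CHAIN_APPROX_NONE)[0]
    for c in sorted(cs,key=cv2.contourArea)[::-1][:2]:
        c=c[:,0,:]; print("red box",c.min(0),c.max(0),"area",cv2.contourArea(c),"top apex",c[c[:,1]<=c[:,1].min()+1].mean(0).round(1),[ (int(u),int(c[c[:,0]==u,1].min())) for u in(245,255,265,275,285,295,305,315) if (c[:,0]==u).any()])
E
python3 - <<'E'
from k import *
for f in("w5","w6"):
    im=np.load("pics/w6.npy") if f=="w6" else np.ascontiguousarray(cv2.imread("pics/w5.png")[:,:,::-1]); redc(im)
    g=cv2.cvtColor(im,cv2.COLOR_RGB2HSV)
    for u in(255,265,300,310): print(f,u,[tuple(map(int,g[v,u])) for v in range(212,262,4)])
E
```

```text
red box [237 277] [325 334] area 2371.5 top apex [269.  277.4] [(245, 292), (255, 285), (265, 298), (275, 286), (285, 285), (295, 305), (305, 304), (315, 299)]
red box [288 281] [317 302] area 226.5 top apex [291.  281.6] [(295, 284), (305, 290), (315, 292)]
w5 255 [(90, 7, 147), (90, 10, 149), (84, 14, 92), (105, 10, 99), (72, 13, 100), (75, 11, 96), (98, 12, 84), (19, 82, 106), (21, 79, 100), (3, 141, 58), (4, 129, 65), (5, 150, 68), (2, 131, 68)]
w5 265 [(81, 12, 151), (84, 9, 147), (85, 10, 152), (110, 8, 96), (75, 6, 92), (111, 21, 86), (20, 87, 103), (20, 80, 108), (5, 166, 57), (3, 148, 69), (4, 162, 71), (1, 158, 68), (3, 151, 71)]
w5 300 [(23, 42, 194), (22, 39, 198), (22, 40, 198), (23, 39, 196), (25, 39, 192), (22, 38, 128), (20, 90, 165), (19, 87, 168), (17, 99, 126), (7, 154, 73), (5, 162, 101), (7, 143, 64), (2, 136, 71)]
w5 310 [(24, 39, 195), (25, 37, 193), (23, 40, 196), (24, 39, 195), (23, 39, 192), (23, 41, 194), (22, 39, 188), (25, 32, 151), (20, 84, 170), (21, 84, 171), (5, 155, 64), (3, 161, 111), (6, 138, 72)]
red box [237 281] [325 334] area 2387.0 top apex [3
[... 280 characters left out ...]
, 13, 95), (102, 13, 97), (83, 11, 96), (90, 6, 85), (2, 138, 61), (7, 145, 60), (5, 141, 74), (4, 154, 71)]
w6 265 [(75, 10, 147), (83, 7, 147), (85, 10, 148), (90, 6, 90), (105, 11, 94), (90, 8, 92), (75, 5, 93), (30, 12, 88), (3, 143, 59), (5, 166, 69), (0, 131, 72), (0, 124, 76), (3, 145, 72)]
w6 300 [(23, 41, 193), (24, 38, 194), (23, 39, 195), (23, 41, 194), (23, 38, 193), (24, 38, 193), (23, 39, 169), (26, 37, 116), (23, 36, 120), (32, 30, 159), (5, 147, 66), (4, 157, 94), (6, 204, 65)]
w6 310 [(25, 39, 197), (26, 39, 191), (23, 43, 192), (22, 41, 195), (23, 41, 194), (24, 40, 192), (24, 40, 191), (23, 40, 193), (25, 37, 193), (24, 38, 193), (27, 38, 149), (2, 161, 106), (4, 128, 72)]
```

Call:
carry_out:
  delta_pos:
    - [1, 0, 0]
    - [1, 0, 0]
    - [1, 0, 0]
    - [0, 0, 0]
    - [0, 0, 0]
  rot:
    - [0, 0, 0]
    - [0, 0, 0]
    - [0, 0, 0]
    - [0, 0, 0]
    - [0, 0, 0]
  fingers: [32, 32, 32, 32, 32]

```text
time_s: 27.5
tool_pos: [0.623, -0.3384, 0.1041]
tool_rot: [-3.139, 0.532, 2.567]
force: [2.4, -3.0, 8.2]
finger_gap: 0.0391
grasp_force: 42.2
```

Run:
```python
from k import *
rel(2)
```

```text
TCP rel nest 3 [ 1.3  1.3 17.7] force board [ 7.3 -1.2  5.2] rot err [-0.004  0.008 -0.001] gap 0.0391 t 27.5
```

Call:
carry_out:
  delta_pos:
    - [-1.5, 0, 0]
    - [-1.5, 0, 0]
    - [-1.5, 0, 0]
    - [0, 0, 0]
    - [0, 0, 0]
    - [0, 0, 0]
    - [0, 0, 0]
    - [0, 0, -4]
    - [0, 0, -10]
    - [0, 0, -30]
    - [0, 0, -35]
    - [0, 0, -35]
  rot:
    - [0, 0, 0]
    - [0, 0, 0]
    - [0, 0, 0]
    - [0, 0, 0]
    - [0, 0, 0]
    - [0, 0, 0]
    - [0, 0, 0]
    - [0, 0, 0]
    - [0, 0, 0]
    - [0, 0, 0]
    - [0, 0, 0]
    - [0, 0, 0]
  fingers: [32, 32, 32, 32, 50, 50, 50, 50, 50, 50, 50, 50]

```text
time_s: 28.7
tool_pos: [0.5737, -0.3063, 0.2024]
tool_rot: [-3.14, 0.521, 2.567]
force: [0.1, -0.9, 1.6]
finger_gap: 0.0504
grasp_force: 0.0
```

```bash
cat >> k.py <<'E'
SEAT=np.array([1.3,1.3,17.7])/1000   # TCP rel. nest3 estimate with tile seated
def rectify(im,p,dz=.0042):
    gx,gy=np.meshgrid(np.arange(.56,.70,.0005),np.arange(-.11,.13,.0005),indexing="ij")
    X=RB.apply(np.c_[gx.ravel(),gy.ravel(),np.full(gx.size,-.287+dz+.012)]); z=np.c_[X,np.ones(len(X))]@P(p).T; uv=(z[:,:2]/z[:,2:]).astype(np.float32).reshape(*gx.shape,2)
    return cv2.remap(im,uv[...,0],uv[...,1],cv2.INTER_LINEAR)
def check(im,p,dz=.0042):
    S=rectify(im,p,dz); h=cv2.cvtColor(S,cv2.COLOR_RGB2HSV); m=((h[...,1]<58)&(h[...,2]>70)).astype(np.uint8); m=cv2.morphologyEx(m,cv2.MORPH_OPEN,np.ones((5,5)))
    n,l,s,ce=cv2.connectedComponentsWithStats(m); k=1+np.argmax(s[1:,4]); M=l==k
    for x in (.586,.592,.598,.622,.628,.634):
        r=np.where(M[int((x-.56)/.0005)])[0]; print(" x",x,"y",((-.11+r[[0,-1]]*.0005)*1000).round(1) if len(r) else None)
    print("laid centroid",(560+ce[k][1]*.5).round(1),(-110+ce[k][0]*.5).round(1),"area",s[k,4]/4)
    r=redtile_mask(S); r=cv2.morphologyEx(r,cv2.MORPH_CLOSE,np.ones((9,9))); 
    for c in cv2.findContours(r,cv2.RETR_EXTERNAL,cv2.CHAIN_APPROX_NONE)[0]:
        a=cv2.contourArea(c)/4
        if a>200: M=cv2.moments(cv2.convexHull(c)); print(" red area",a,"centre x,y",round(560+M["m10"]*0+.5*M["m01"]/M["m00"],1),round(-110+.5*M["m10"]/M["m00"],1))
E
python3 - <<'E'
from k import *
rel(2)
for n in("wrist","top"):
    p=bot.camera_params(n); im=bot.grab_frame(n); np.save(f"pics/chk_{n}.npy",im); print(n); check(im,p)
E
```

```text
TCP rel nest 3 [ -0.6   1.6 132.2] force board [ 1.3 -0.7  1.1] rot err [-0.003 -0.002 -0.001] gap 0.0504 t 28.7
wrist
 x 0.586 y [-86.5 113.5]
 x 0.592 y [-86.5 113.5]
 x 0.598 y [-86.5 113.5]
 x 0.622 y [-66.5  92.5]
 x 0.628 y [-66.5  93. ]
 x 0.634 y [-66.5  92.5]
laid centroid 608.3 13.1 area 12446.0
 red area 1291.75 centre x,y 663.5 55.2
top
 x 0.586 y [ 31.  112.5]
 x 0.592 y [ 31.  112.5]
 x 0.598 y [ 30.5 112.5]
 x 0.622 y [19.  94.5]
 x 0.628 y [13.  94.5]
 x 0.634 y [ 3. 22.]
laid centroid 604.2 61.2 area 4098.75
 red area 1057.5 centre x,y 665.8 53.7
```

```bash
cat >> k.py <<'E'
def redfit(im,p,dz=.0042):
    S=rectify(im,p,dz); h=cv2.cvtColor(S,cv2.COLOR_RGB2HSV).astype(int); r=(((h[...,0]<14)|(h[...,0]>165))&(h[...,1]>105)).astype(np.uint8)*255
    r=cv2.morphologyEx(cv2.morphologyEx(r,cv2.MORPH_OPEN,np.ones((3,3))),cv2.MORPH_CLOSE,np.ones((11,11)))
    for c in cv2.findContours(r,cv2.RETR_EXTERNAL,cv2.CHAIN_APPROX_NONE)[0]:
        if cv2.contourArea(c)/4<500: continue
        f=np.zeros_like(r); cv2.drawContours(f,[cv2.convexHull(c)],-1,255,-1); v,u=np.where(f); x,y=560+.5*v,-110+.5*u
        ce,an=hexpose(np.c_[x,y]); dy=y-ce[1]; k=abs(x-ce[0])<8; q=abs(y-ce[1])<1
        print("red area",len(v)/4,"centroid",ce.round(1),"flat-angle vs y deg",np.degrees((an-np.pi/2+np.pi/6)%(np.pi/3)-np.pi/6).round(1),"y flats",y[k].min(),y[k].max(),"x tips",x[q].min(),x[q].max())
    return S
E
python3 - <<'E'
from k import *
p=bot.camera_params("wrist"); s=bot.read_state(); im=bot.grab_frame("wrist"); S=redfit(im,p)
h=cv2.cvtColor(S,cv2.COLOR_RGB2HSV).astype(int)
for x in(655,663,668): print(x,[(y,*h[int((x-560)*2),int((y+110)*2)]) for y in list(range(30,38))+list(range(70,80))])
E
```

```text
red area 1416.75 centroid [663.6  55.2] flat-angle vs y deg -0.3 y flats 35.5 75.0 x tips 641.0 686.5
red area 2472.75 centroid [564.9  15.6] flat-angle vs y deg 29.6 y flats -110.0 129.5 x tips 560.0 570.0
655 [(30, np.int64(21), np.int64(79), np.int64(113)), (31, np.int64(20), np.int64(80), np.int64(111)), (32, np.int64(20), np.int64(82), np.int64(112)), (33, np.int64(20), np.int64(83), np.int64(113)), (34, np.int64(22), np.int64(78), np.int64(114)), (35, np.int64(19), np.int64(85), np.int64(105)), (36, np.int64(5), np.int64(145), np.int64(74)), (37, np.int64(4), np.int64(159), np.int64(77)), (70, np.int64(4), np.int64(157), np.int64(122)), (71, np.int64(4), np.int64(157), np.int64(122)), (72, np.int64(3), np.int64(153), np.int64(125)), (73, np.int64(4), np.int64(163), np.int64(130)), (74, np.int64(3), np.int64(162), np.int64(132)), (75, np.int64(12), np.int64(108), np.int64(151)), (76, np.int64(21), np.int64(78), np.int64(186)), (77, np.int64(20), np.int64(85), np.int64(181)), (78, np.int64(20), np.int64(83), np.int64(181)), (79, np.int64(20), np.int64(86), np.int64(180))]
663 [(3
[... 1064 characters left out ...]
np.int64(120)), (34, np.int64(21), np.int64(78), np.int64(121)), (35, np.int64(18), np.int64(91), np.int64(106)), (36, np.int64(6), np.int64(141), np.int64(78)), (37, np.int64(1), np.int64(145), np.int64(72)), (70, np.int64(4), np.int64(160), np.int64(123)), (71, np.int64(3), np.int64(152), np.int64(124)), (72, np.int64(3), np.int64(151), np.int64(125)), (73, np.int64(3), np.int64(156), np.int64(132)), (74, np.int64(3), np.int64(165), np.int64(136)), (75, np.int64(11), np.int64(117), np.int64(159)), (76, np.int64(20), np.int64(84), np.int64(185)), (77, np.int64(20), np.int64(85), np.int64(190)), (78, np.int64(20), np.int64(84), np.int64(188)), (79, np.int64(20), np.int64(82), np.int64(187))]
```

Run:
```python
from k import *
p=bot.camera_params("wrist"); im=bot.grab_frame("wrist"); S=rectify(im,p); g=cv2.cvtColor(S,cv2.COLOR_RGB2HSV)[...,2].astype(int)
for x in(620,625,630,634): print(x,g[int((x-560)*2),int((46+110)*2):int((62+110)*2)].tolist())
for x in(586,592,598): print(x,g[int((x-560)*2),int((26+110)*2):int((42+110)*2)].tolist(),g[int((x-560)*2),int((66+110)*2):int((82+110)*2)].tolist())
```

```text
620 [161, 161, 163, 164, 163, 163, 163, 163, 165, 169, 175, 179, 168, 142, 108, 109, 117, 124, 120, 137, 166, 200, 213, 212, 210, 210, 210, 209, 209, 209, 210, 210]
625 [164, 163, 162, 161, 163, 163, 163, 163, 167, 172, 177, 182, 158, 123, 88, 108, 118, 119, 114, 142, 176, 207, 213, 212, 210, 208, 209, 210, 211, 209, 210, 210]
630 [165, 163, 163, 164, 164, 163, 162, 162, 165, 171, 178, 186, 162, 127, 94, 108, 116, 117, 113, 140, 173, 204, 212, 214, 212, 208, 208, 208, 211, 209, 210, 210]
634 [162, 164, 163, 162, 162, 162, 162, 162, 166, 172, 179, 188, 173, 147, 119, 111, 115, 119, 117, 145, 177, 207, 212, 211, 209, 210, 210, 210, 210, 209, 210, 211]
586 [211, 212, 211, 210, 209, 211, 211, 210, 210, 216, 220, 222, 223, 223, 207, 176, 138, 127, 124, 137, 166, 210, 222, 225, 223, 220, 221, 222, 221, 222, 222, 222] [223, 223, 223, 223, 222, 222, 223, 221, 221, 223, 225, 231, 236, 225, 191, 113, 87, 88, 93, 91, 96, 117, 147, 168, 166, 163, 163, 164, 164, 163, 162, 162]
592 [209, 209, 209, 209, 210, 211, 212, 212, 212, 215, 220, 224, 227, 225, 202, 155, 126, 122, 126, 133, 161, 205, 226, 226, 223, 223, 222, 223, 223, 221, 222, 222] [221, 221, 222, 222, 222, 221, 222, 222, 222, 221, 226, 233, 239, 237, 207, 128, 89, 88, 93, 89, 103, 131, 157, 165, 167, 166, 164, 164, 164, 165, 163, 164]
598 [210, 210, 211, 211, 211, 211, 212, 213, 214, 216, 221, 224, 228, 223, 204, 155, 127, 118, 126, 134, 177, 212, 228, 223, 222, 222, 221, 222, 221, 222, 222, 222] [222, 222, 221, 222, 222, 221, 222, 222, 221, 222, 228, 234, 239, 246, 220, 152, 80, 87, 92, 92, 96, 134, 159, 168, 165, 164, 165, 166, 165, 160, 161, 162]
```

Call:
carry_out:
  delta_pos:
    - [-0.5, 0, 30]
    - [-0.5, 0, 30]
    - [-0.5, 0, 30]
    - [-0.5, 0, 18]
    - [0, 0, 5]
    - [0, 0, 0]
    - [0, 0, 0]
  rot:
    - [0, 0, 0]
    - [0, 0, 0]
    - [0, 0, 0]
    - [0, 0, 0]
    - [0, 0, 0]
    - [0, 0, 0]
    - [0, 0, 0]
  fingers: [50, 50, 50, 50, 50, 50, 50]

```text
time_s: 29.6
tool_pos: [0.6229, -0.3388, 0.1037]
tool_rot: [-3.14, 0.521, 2.566]
force: [0.3, -0.0, 0.3]
finger_gap: 0.0498
grasp_force: 0.0
```

Run:
```python
from k import *
rel(2)
```

```text
TCP rel nest 3 [ 1.2  1.  17.3] force board [0.4 0.1 0.1] rot err [-0.003 -0.003 -0.001] gap 0.0498 t 29.6
```

Call:
carry_out:
  delta_pos:
    - [0, 0, -0.5]
    - [0, 0, 0]
    - [0, 0, 0]
    - [0, 0, 0]
    - [1, -1, 0]
    - [1, -1, 0]
    - [1, -1, 0]
    - [1, -1, 0]
    - [0, 0, 0]
    - [0, 0, 0]
  rot:
    - [0, 0, 0]
    - [0, 0, 0]
    - [0, 0, 0]
    - [0, 0, 0]
    - [0, 0, 0]
    - [0, 0, 0]
    - [0, 0, 0]
    - [0, 0, 0]
    - [0, 0, 0]
    - [0, 0, 0]
  fingers: [32, 32, 32, 32, 32, 32, 32, 32, 32, 32]

```text
time_s: 30.6
tool_pos: [0.6202, -0.3399, 0.1042]
tool_rot: [3.141, 0.525, 2.567]
force: [4.9, 0.6, 0.9]
finger_gap: 0.0387
grasp_force: 40.5
```

Run:
```python
from k import *
rel(2)
```

```text
TCP rel nest 3 [-0.  -1.5 18.5] force board [ 3.8  3.2 -1.1] rot err [ 0.     0.002 -0.001] gap 0.0387 t 30.6
```

Call:
carry_out:
  delta_pos:
    - [0, 0, 1]
    - [0, 0, 1]
    - [0, 0, 0]
    - [-0.5, 0.5, 0]
    - [-0.5, 0.5, 0]
    - [0, 0, 0]
    - [0, 0, 0]
    - [0, 0, 0]
    - [0, 0, -4]
    - [0, 0, -20]
    - [0, 0, -40]
    - [0, 0, -40]
  rot:
    - [0, 0, 0]
    - [0, 0, 0]
    - [0, 0, 0]
    - [0, 0, 0]
    - [0, 0, 0]
    - [0, 0, 0]
    - [0, 0, 0]
    - [0, 0, 0]
    - [0, 0, 0]
    - [0, 0, 0]
    - [0, 0, 0]
    - [0, 0, 0]
  fingers: [32, 32, 32, 32, 32, 50, 50, 50, 50, 50, 50, 50]

```text
time_s: 31.8
tool_pos: [0.5754, -0.3118, 0.1915]
tool_rot: [-3.14, 0.519, 2.566]
force: [0.2, -0.5, 0.2]
finger_gap: 0.0504
grasp_force: 0.0
```

```bash
cat >> k.py <<'E'
def seam(S,x,y):   # board-frame mm: y of the darkest slot near y
    g=cv2.cvtColor(S,cv2.COLOR_RGB2HSV)[...,2].astype(int); a=int((y-4+110)*2); return [y-4+.5*int(np.argmax(-np.diff(g[int((xx-560)*2),a:a+16])))+.75 for xx in x]
E
python3 - <<'E'
from k import *
rel(2); bot.grab_frame("top"); p=bot.camera_params("wrist"); im=bot.grab_frame("wrist"); S=redfit(im,p); print("slot row4",seam(S,(620,625,630,634),53),"row5",seam(S,(586,592,598),33),seam(S,(586,592,598),73)); check(im,p)
g=cv2.cvtColor(S,cv2.COLOR_RGB2HSV).astype(int)
for y in(44,62): print(y,[(x,*map(int,g[(x-560)*2,(y+110)*2])) for x in range(638,656)])
E
```

```text
TCP rel nest 3 [ -2.2  -2.1 120.6] force board [ 0.5 -0.3 -0. ] rot err [-0.003 -0.004 -0.002] gap 0.0504 t 31.8
red area 1380.0 centroid [662.5  52.8] flat-angle vs y deg -0.4 y flats 33.0 72.5 x tips 640.0 684.5
red area 2469.5 centroid [564.9  16. ] flat-angle vs y deg 29.6 y flats -110.0 129.5 x tips 560.0 570.0
slot row4 [53.25, 52.75, 52.75, 53.25] row5 [34.25, 33.75, 34.25] [73.75, 73.75, 73.75]
 x 0.586 y [-86.  113.5]
 x 0.592 y [-86.5 113.5]
 x 0.598 y [-86.5 113. ]
 x 0.622 y [-66.5  92.5]
 x 0.628 y [-66.5  92.5]
 x 0.634 y [-66.5  92.5]
laid centroid 608.3 13.1 area 12433.5
 red area 1283.125 centre x,y 662.3 52.7
44 [(638, 90, 6, 159), (639, 84, 8, 160), (640, 90, 6, 161), (641, 80, 10, 161), (642, 85, 10, 161), (643, 86, 11, 170), (644, 30, 4, 142), (645, 4, 124, 70), (646, 3, 159, 74), (647, 4, 155, 82), (648, 4, 156, 95), (649, 4, 158, 123), (650, 4, 152, 124), (651, 3, 156, 121), (652, 3, 157, 122), (653, 4, 160, 121), (654, 4, 159, 120), (655, 4, 156, 121)]
62 [(638, 23, 39, 208), (639, 24, 38, 207), (640, 24, 38, 208), (641, 23, 37, 212), (642, 25, 36, 197), (643, 27, 37, 145), (644, 29, 33, 154), (645, 6, 122, 107), (646, 3, 163, 108), (647, 4, 157, 114), (648, 4, 158, 118), (649, 3, 152, 121), (650, 4, 152, 124), (651, 3, 153, 123), (652, 4, 162, 121), (653, 4, 158, 123), (654, 4, 155, 122), (655, 4, 152, 124)]
```

Run:
```python
from k import *
q=bot.read_state()["joint_positions"]
W=[((.64,-.08,.28),rpy(np.pi,0,2.85),0,60),((.705,.11,.17),rpy(np.pi,0,3.0),0,60)]
sim([(a,b,12) for a,b,_,_ in W],q); plan(W)
for yw in(3.33,2.28):
    print(yw); sim([(a,b,12) for a,b,_,_ in W]+[((.702,.112,.03),rpy(np.pi,0,yw),10),((.64,-.08,.28),rpy(np.pi,0,2.85),14),(NEST[0]+NB*.12,toolR(0,1),14),(NEST[0]+NB*.018,toolR(0,1),8)],q)
```

```text
sim [ 0.64 -0.08  0.28] [ 0.77  0.72 -1.16  1.74  0.71  1.17  0.69] err 0.0
sim [0.705 0.11  0.17 ] [ 0.39  0.9  -1.05  1.66  0.86  1.11  0.51] err 0.0
rows 12
{"delta_pos": [[3.0, 38.0, -18.0], [3.0, 38.0, -18.0], [3.0, 39.0, -17.0], [2.0, 39.0, -16.0], [2.0, 39.0, -15.0], [2.0, 39.0, -15.0], [-1.0, 33.0, 18.0], [-2.0, 34.0, 19.0], [-3.0, 33.0, 18.0], [-4.0, 33.0, 19.0], [-5.0, 33.0, 18.0], [-5.0, 34.0, 19.0]], "rot": [[-0.01, 0.09, -0.05], [-0.01, 0.09, -0.05], [-0.01, 0.09, -0.04], [-0.02, 0.08, -0.05], [-0.01, 0.09, -0.04], [-0.02, 0.08, -0.05], [0.0, 0.0, -0.02], [0.0, 0.0, -0.03], [0.0, 0.0, -0.02], [0.0, 0.0, -0.03], [0.0, 0.0, -0.02], [0.0, 0.0, -0.03]], "fingers": [60, 60, 60, 60, 60, 60, 60, 60, 60, 60, 60, 60]}
end [704.8 110.3 169.6] [3.139e+00 2.000e-03 3.003e+00]
3.33
sim [ 0.64 -0.08  0.28] [ 0.77  0.72 -1.16  1.74  0.71  1.17  0.69] err 0.0
sim [0.705 0.11  0.17 ] [ 0.39  0.9  -1.05  1.66  0.86  1.11  0.51] err 0.0
sim [0.702 0.112 0.03 ] [ 0.36  1.07 -0.99  1.72  1.07  0.99  0.7 ] err 0.0
sim [ 0.64 -0.08  0.28] [ 0.77  0.71 -1.15  1.74  0.71  1.17  0.69] err 0.0
sim [ 0.535 -0.379  0.192] [ 1.13  0.59 -0.8   2.14  1.59  0.43  0.06] err 0.0
sim [ 0.578 -0.406  0.104] [ 1.08  0.8  -0.78  2.07  1.86  0.52 -0.12] err 0.0
2.28
sim [ 0.64 -0.08  0.28] [ 0.77  0.72 -1.16  1.74  0.71  1.17  0.69] err 0.0
sim [0.705 0.11  0.17 ] [ 0.39  0.9  -1.05  1.66  0.86  1.11  0.51] err 0.0
sim [0.702 0.112 0.03 ] [ 0.26  0.98 -0.78  1.72  0.9   0.84 -0.24] err 0.0
sim [ 0.64 -0.08  0.28] [ 0.77  0.72 -1.16  1.74  0.71  1.18  0.68] err 0.0
sim [ 0.535 -0.379  0.192] [ 1.14  0.6  -0.82  2.14  1.59  0.45  0.06] err 0.0
sim [ 0.578 -0.406  0.104] [ 1.09  0.8  -0.79  2.07  1.85  0.53 -0.11] err 0.0
```

Both yaws work.

Call:
carry_out:
  delta_pos:
    - [3, 38, -18]
    - [3, 38, -18]
    - [3, 39, -17]
    - [2, 39, -16]
    - [2, 39, -15]
    - [2, 39, -15]
    - [-1, 33, 18]
    - [-2, 34, 19]
    - [-3, 33, 18]
    - [-4, 33, 19]
    - [-5, 33, 18]
    - [-5, 34, 19]
  rot:
    - [-0.01, 0.09, -0.05]
    - [-0.01, 0.09, -0.05]
    - [-0.01, 0.09, -0.04]
    - [-0.02, 0.08, -0.05]
    - [-0.01, 0.09, -0.04]
    - [-0.02, 0.08, -0.05]
    - [0, 0, -0.02]
    - [0, 0, -0.03]
    - [0, 0, -0.02]
    - [0, 0, -0.03]
    - [0, 0, -0.02]
    - [0, 0, -0.03]
  fingers: [60, 60, 60, 60, 60, 60, 60, 60, 60, 60, 60, 60]

```text
time_s: 33.1
tool_pos: [0.7104, 0.0925, 0.1569]
tool_rot: [-3.134, 0.023, 2.983]
force: [0.3, -1.0, 0.5]
finger_gap: 0.06
grasp_force: 0.0
```

Call:
carry_out:
  delta_pos:
    - [0, 0, 0]
    - [0, 0, 0]
    - [0, 0, 0]
    - [0, 0, 0]
  rot:
    - [0, 0, 0]
    - [0, 0, 0]
    - [0, 0, 0]
    - [0, 0, 0]
  fingers: [60, 60, 60, 60]

```text
time_s: 33.5
tool_pos: [0.7104, 0.0902, 0.1593]
tool_rot: [-3.135, 0.025, 2.98]
force: [0.9, -0.5, 0.3]
finger_gap: 0.0602
grasp_force: 0.0
```

Run:
```python
from h import *
s=bot.read_state(); p=bot.camera_params("wrist"); im=bot.grab_frame("wrist"); print(s["tool_pos"].round(4),s["tool_rot"].round(3))
m=redtile_mask(im); c=max(cv2.findContours(m,cv2.RETR_EXTERNAL,cv2.CHAIN_APPROX_NONE)[0],key=cv2.contourArea)
f=np.zeros_like(m); cv2.drawContours(f,[cv2.convexHull(c)],-1,255,-1); v,u=np.where(f); X=onz(p,np.c_[u,v],.013)[:,:2]
ce,an=hexpose(X); y=(an-np.pi/2+np.pi/6)%(np.pi/3)-np.pi/6; print(ce.round(4),"yaw",y,"area",cv2.contourArea(cv2.convexHull(np.float32(X*1000))))
R=rpy(np.pi,0,y+np.pi); t=np.r_[ce,0]-R.apply([.0035,0,0])
plan([(t+[0,0,.06],R,3,60),(t+[0,0,.032],R,3,60)],dec=1)
```

```text
[0.7104 0.0902 0.1593] [-3.135  0.025  2.98 ]
[0.6989 0.1116] yaw 0.21427741138916634 area 1384.074431934394
rows 6
{"delta_pos": [[4.7, 7.0, 33.0], [3.5, 7.4, 33.1], [2.3, 7.7, 33.1], [0.0, 0.0, 9.3], [0.0, 0.0, 9.4], [0.0, 0.0, 9.3]], "rot": [[-0.004, 0.008, -0.125], [-0.004, 0.008, -0.125], [-0.003, 0.008, -0.126], [0.0, 0.0, 0.0], [0.0, 0.0, 0.0], [0.0, 0.0, 0.0]], "fingers": [60, 60, 60, 60, 60, 60]}
end [702.4 112.3  32. ] [-3.141 -0.    -2.927]
```

Call:
carry_out:
  delta_pos:
    - [4.5, 7, 33]
    - [3, 7.5, 33]
    - [2, 7.5, 33]
    - [0, 0, 9.5]
    - [0, 0, 9.5]
    - [0, 0, 9]
    - [0, 0, 0]
    - [0, 0, 0]
  rot:
    - [-0.004, 0.008, -0.125]
    - [-0.004, 0.008, -0.125]
    - [-0.003, 0.008, -0.125]
    - [0, 0, 0]
    - [0, 0, 0]
    - [0, 0, 0]
    - [0, 0, 0]
    - [0, 0, 0]
  fingers: [60, 60, 60, 55, 55, 52, 52, 52]

```text
time_s: 34.35
tool_pos: [0.7037, 0.1142, 0.033]
tool_rot: [3.141, 0.001, -2.927]
force: [-1.0, 0.2, 0.3]
finger_gap: 0.0516
grasp_force: 0.0
```

Call:
carry_out:
  delta_pos:
    - [0, -1, 5]
    - [0, -1, 4]
    - [0, 0, 0]
    - [0, 0, 0]
    - [0, 0, 0]
    - [0, 0, 0]
    - [0, 0, 0]
  rot:
    - [0, 0, 0]
    - [0, 0, 0]
    - [0, 0, 0]
    - [0, 0, 0]
    - [0, 0, 0]
    - [0, 0, 0]
    - [0, 0, 0]
  fingers: [52, 52, 52, 32, 32, 32, 32]

```text
time_s: 35.05
tool_pos: [0.7034, 0.1125, 0.023]
tool_rot: [3.141, -0.0, -2.925]
force: [0.0, -0.2, -0.4]
finger_gap: 0.0383
grasp_force: 40.3
```

Run:
```python
from k import *
s=bot.read_state(); print(s["tool_pos"],s["finger_gap"],s["grasp_force"],s["force"])
R=toolR(0,1); v=NEST[0]+RB.apply([.006,-.0015,.12])
W=[((.70,.105,.20),rpy(np.pi,0,3.2),0,32),((.64,-.08,.28),rpy(np.pi,0,2.85),0,32),(v,R,0,32)]
sim([(a,b,14) for a,b,_,_ in W],s["joint_positions"]); plan(W,vmax=42)
```

```text
[0.70344591 0.11248594 0.02302584] 0.03829770591327091 40.25380263570696 [ 0.00446898 -0.21397125 -0.35721954]
sim [0.7   0.105 0.2  ] [ 0.41  0.87 -1.09  1.66  0.84  1.15  0.73] err 0.0
sim [ 0.64 -0.08  0.28] [ 0.76  0.7  -1.13  1.74  0.69  1.16  0.7 ] err 0.0
sim [ 0.538 -0.383  0.195] [ 1.1   0.58 -0.76  2.13  1.56  0.4   0.09] err 0.0
rows 18
{"delta_pos": [[1.0, -1.0, -35.0], [1.0, -1.0, -35.0], [1.0, -2.0, -36.0], [1.0, -1.0, -35.0], [1.0, -2.0, -36.0], [14.0, -36.0, -16.0], [11.0, -37.0, -16.0], [9.0, -38.0, -16.0], [6.0, -38.0, -16.0], [4.0, -39.0, -16.0], [1.0, -40.0, 11.0], [1.0, -40.0, 11.0]], "rot": [[0.0, 0.0, 0.03], [0.0, 0.0, 0.03], [0.0, 0.0, 0.03], [0.0, 0.0, 0.03], [0.0, 0.0, 0.04], [0.0, 0.0, 0.07], [0.0, 0.0, 0.07], [0.0, 0.0, 0.07], [0.0, 0.0, 0.07], [0.0, 0.0, 0.07], [0.01, -0.07, 0.03], [0.01, -0.06, 0.03]], "fingers": [32, 32, 32, 32, 32, 32, 32, 32, 32, 32, 32, 32]}
{"delta_pos": [[0.0, -40.0, 11.0], [-1.0, -40.0, 12.0], [-1.0, -39.0, 12.0], [-2.0, -39.0, 12.0], [-2.0, -39.0, 13.0], [-2.0, -39.0, 14.0]], "rot": [[0.01, -0.07, 0.04], [0.01, -0.06, 0.03], [0.01, -0.07, 0.04], [0.01, -0.06, 0.03], [0.01, -0.07, 0.04], [0.01, -0.06, 0.03]], "fingers": [32, 32, 32, 32, 32, 32]}
end [ 538.  -382.7  194.8] [-3.136  0.523  2.573]
```

Call:
carry_out:
  delta_pos:
    - [1, -1, -35]
    - [1, -1, -35]
    - [1, -2, -36]
    - [1, -1, -35]
    - [1, -2, -36]
    - [14, -36, -16]
    - [11, -37, -16]
    - [9, -38, -16]
    - [6, -38, -16]
    - [4, -39, -16]
    - [1, -40, 11]
    - [1, -40, 11]
  rot:
    - [0, 0, 0.03]
    - [0, 0, 0.03]
    - [0, 0, 0.03]
    - [0, 0, 0.03]
    - [0, 0, 0.04]
    - [0, 0, 0.07]
    - [0, 0, 0.07]
    - [0, 0, 0.07]
    - [0, 0, 0.07]
    - [0, 0, 0.07]
    - [0.01, -0.07, 0.03]
    - [0.01, -0.06, 0.03]
  fingers: [32, 32, 32, 32, 32, 32, 32, 32, 32, 32, 32, 32]

```text
time_s: 36.25
tool_pos: [0.6142, -0.1574, 0.2588]
tool_rot: [-3.126, 0.134, 2.787]
force: [0.4, -0.8, -0.8]
finger_gap: 0.0384
grasp_force: 40.5
```

Call:
carry_out:
  delta_pos:
    - [0, -40, 11]
    - [-1, -40, 12]
    - [-1, -39, 12]
    - [-2, -39, 12]
    - [-2, -39, 13]
    - [-2, -39, 14]
    - [0, 0, 0]
    - [0, 0, 0]
    - [0, 0, 0]
  rot:
    - [0.01, -0.07, 0.04]
    - [0.01, -0.06, 0.03]
    - [0.01, -0.07, 0.04]
    - [0.01, -0.06, 0.03]
    - [0.01, -0.07, 0.04]
    - [0.01, -0.06, 0.03]
    - [0, 0, 0]
    - [0, 0, 0]
    - [0, 0, 0]
  fingers: [32, 32, 32, 32, 32, 32, 32, 32, 32]

```text
time_s: 37.15
tool_pos: [0.5399, -0.38, 0.196]
tool_rot: [-3.137, 0.522, 2.575]
force: [0.8, 0.2, 0.7]
finger_gap: 0.0386
grasp_force: 40.5
```

Run:
```python
from k import *
rel(0); tile_in_tool()
p=bot.camera_params("wrist"); im=bot.grab_frame("wrist"); S=redfit(im,p); check(im,p); print(seam(S,(620,625,630,634),-27),seam(S,(586,592,598),-7))
R=toolR(0,1); T=lambda h:NEST[0]+RB.apply([.0075,-.0013,.0177+h])
plan([(T(.03),R,3,32),(T(.005),R,3,32)],dec=1)
```

```text
TCP rel nest 1 [  6.3   1.8 120.9] force board [0.8 0.6 0.3] rot err [-0.001 -0.001  0.006] gap 0.0386 t 37.15Traceback (most recent call last):
  File "<stdin>", line 2, in <module>
  File "k.py", line 48, in tile_in_tool
    mid=X[abs(X[:,1])<1.5]; print("tile in tool: x range at y=0",mid[:,0].min().round(1),mid[:,0].max().round(1),"y range",X[:,1].min().round(1),X[:,1].max().round(1))
                                                                 ~~~~~~~~~~~~^^
    return umr_minimum(a, axis, None, out, keepdims, initial, where)
ValueError: zero-size array to reduction operation minimum which has no identity
```

Run:
```python
from k import *
p=bot.camera_params("wrist"); im=bot.grab_frame("wrist"); S=redfit(im,p); print(seam(S,(620,625,630,634),-27),seam(S,(586,592,598),-7))
R=toolR(0,1); T=lambda h:NEST[0]+RB.apply([.0075,-.0013,.0177+h])
plan([(T(.03),R,3,32),(T(.005),R,3,32)],dec=1)
```

```text
red area 985.0 centroid [691.4 -23.9] flat-angle vs y deg -29.7 y flats -58.5 10.5 x tips 676.5 699.5
red area 1399.5 centroid [662.6  51.7] flat-angle vs y deg -1.0 y flats 31.0 72.0 x tips 640.5 685.0
red area 2550.5 centroid [565.1  15.8] flat-angle vs y deg 29.6 y flats -110.0 129.5 x tips 560.0 570.5
[-26.25, -26.25, -26.75, -26.75] [-6.75, -6.75, -6.25]
rows 6
{"delta_pos": [[-0.3, -1.1, 24.4], [-0.3, -1.1, 24.4], [-0.3, -1.1, 24.4], [0.0, 0.0, 8.3], [0.0, 0.0, 8.4], [0.0, 0.0, 8.3]], "rot": [[0.0, 0.0, 0.002], [-0.001, 0.0, 0.002], [0.0, -0.001, 0.003], [0.0, 0.0, 0.0], [0.0, 0.0, 0.0], [0.0, 0.0, 0.0]], "fingers": [32, 32, 32, 32, 32, 32]}
end [ 580.3 -409.7  111.6] [-3.141  0.524  2.568]
```

Call:
carry_out:
  delta_pos:
    - [-0.3, -0.9, 24.5]
    - [-0.3, -0.9, 24.5]
    - [-0.3, -0.8, 24.5]
    - [0, 0, 8.5]
    - [0, 0, 8]
    - [0, 0, 8]
    - [0, 0, 0]
    - [0, 0, 0]
  rot:
    - [0, 0, 0.002]
    - [0, 0, 0.002]
    - [0, 0, 0.002]
    - [0, 0, 0]
    - [0, 0, 0]
    - [0, 0, 0]
    - [0, 0, 0]
    - [0, 0, 0]
  fingers: [32, 32, 32, 32, 32, 32, 32, 32]

```text
time_s: 38.05
tool_pos: [0.5787, -0.4108, 0.1113]
tool_rot: [-3.138, 0.522, 2.567]
force: [-0.0, 0.1, 0.3]
finger_gap: 0.0384
grasp_force: 40.5
```

Run:
```python
from k import *
rel(0)
```

```text
TCP rel nest 1 [ 6.7 -3.  22.9] force board [0.1 0.1 0.3] rot err [-0.004 -0.002 -0.001] gap 0.0384 t 38.05
```

Call:
carry_out:
  delta_pos:
    - [0, 1, 2]
    - [0, 1, 2]
    - [0, 0.3, 1]
    - [0, 0, 1]
    - [0, 0, 0]
    - [0, 0, 0]
  rot:
    - [0, 0, 0]
    - [0, 0, 0]
    - [0, 0, 0]
    - [0, 0, 0]
    - [0, 0, 0]
    - [0, 0, 0]
  fingers: [32, 32, 32, 32, 32, 32]

```text
time_s: 38.65
tool_pos: [0.5817, -0.4104, 0.1077]
tool_rot: [-3.135, 0.523, 2.568]
force: [-8.9, 3.1, 14.5]
finger_gap: 0.0383
grasp_force: 42.2
```

Run:
```python
from k import *
rel(0); p=bot.camera_params("wrist"); im=bot.grab_frame("wrist"); S=redfit(im,p); print(seam(S,(620,625,630,634),-27),seam(S,(620,625,630,634),-25))
g=cv2.cvtColor(S,cv2.COLOR_RGB2HSV).astype(int)
for x in(625,630): print(x,[int(g[(x-560)*2,int((y+110)*2)][2]) for y in np.arange(-33,-19,.5)])
for y in(-36,-18): print(y,[(x,*map(int,g[(x-560)*2,(y+110)*2])) for x in range(636,660,2)])
```

```text
TCP rel nest 1 [ 6.8 -1.1 18.7] force board [-0.7 -2.3 17.1] rot err [-0.006 -0.     0.   ] gap 0.0383 t 38.65
red area 1412.75 centroid [662.   50.8] flat-angle vs y deg -0.5 y flats 30.0 71.0 x tips 640.0 684.0
red area 1443.25 centroid [663.3 -27.5] flat-angle vs y deg 0.2 y flats -47.0 -8.0 x tips 640.0 687.0
red area 1882.5 centroid [565.2 -19.4] flat-angle vs y deg 29.6 y flats -110.0 65.5 x tips 560.0 570.5
[-26.75, -26.75, -26.75, -26.75] [-26.75, -26.75, -26.75, -26.75]
625 [204, 201, 205, 204, 203, 201, 208, 221, 222, 221, 224, 181, 114, 133, 129, 126, 123, 171, 224, 219, 216, 217, 218, 216, 217, 216, 218, 218]
630 [202, 201, 204, 204, 201, 201, 213, 221, 223, 222, 226, 195, 133, 132, 129, 127, 127, 176, 223, 219, 217, 218, 217, 217, 216, 217, 217, 217]
-36 [(636, 23, 39, 203), (638, 23, 38, 207), (640, 25, 34, 127), (642, 24, 34, 113), (644, 19, 86, 110), (646, 4, 144, 62), (648, 4, 136, 77), (650, 3, 149, 72), (652, 5, 159, 74), (654, 4, 168, 76), (656, 4, 146, 77), (658, 4, 150, 75)]
-18 [(636, 30, 12, 217), (638, 30, 13, 215), (640, 33, 12, 217), (642, 30, 15, 171), (644, 22, 68, 177), (646, 3, 135, 64), (648, 4, 148, 110), (650, 3, 158, 103), (652, 4, 155, 97), (654, 4, 163, 116), (656, 3, 150, 75), (658, 3, 148, 74)]
```

Call:
carry_out:
  delta_pos:
    - [0, 0.5, -1.2]
    - [1, 0.3, 0]
    - [1, 0, 0]
    - [1, 0, 0]
    - [1, 0, 0]
    - [1, 0, 0]
    - [1, 0, 0]
    - [0, 0, 0]
    - [0, 0, 0]
  rot:
    - [0, 0, 0]
    - [0, 0, 0]
    - [0, 0, 0]
    - [0, 0, 0]
    - [0, 0, 0]
    - [0, 0, 0]
    - [0, 0, 0]
    - [0, 0, 0]
    - [0, 0, 0]
  fingers: [32, 32, 32, 32, 32, 32, 32, 32, 32]

```text
time_s: 39.6
tool_pos: [0.5807, -0.4086, 0.1067]
tool_rot: [-3.136, 0.529, 2.568]
force: [-0.9, -0.8, 9.4]
finger_gap: 0.0387
grasp_force: 41.3
```

```bash
cat >> k.py <<'E'
def look(i,y0):
    rel(i); p=bot.camera_params("wrist"); im=bot.grab_frame("wrist"); S=redfit(im,p); print("slot",seam(S,(620,625,630),y0))
    g=cv2.cvtColor(S,cv2.COLOR_RGB2HSV).astype(int)
    for y in(y0-9,y0+9): print(y,[(x,*map(int,g[(x-560)*2,int((y+110)*2)])) for x in range(638,652)])
E
python3 - <<'E'
from k import *
look(0,-27)
E
```

```text
TCP rel nest 1 [ 4.8 -0.1 18.7] force board [ 4.4 -1.1  8.3] rot err [-0.005  0.005  0.   ] gap 0.0387 t 39.6
red area 1413.75 centroid [662.   50.8] flat-angle vs y deg -0.5 y flats 30.0 71.0 x tips 640.0 684.0
red area 1399.75 centroid [661.9 -26.7] flat-angle vs y deg -0.4 y flats -46.0 -7.0 x tips 639.5 684.5
red area 1857.0 centroid [565.1 -18.3] flat-angle vs y deg 29.5 y flats -110.0 66.5 x tips 560.0 570.0
slot [-26.75, -26.75, -26.75]
-36 [(638, 22, 39, 124), (639, 24, 39, 125), (640, 25, 37, 125), (641, 27, 36, 128), (642, 26, 36, 112), (643, 20, 45, 103), (644, 2, 146, 61), (645, 6, 139, 68), (646, 4, 145, 74), (647, 3, 136, 75), (648, 5, 142, 72), (649, 5, 150, 73), (650, 5, 148, 76), (651, 4, 146, 77)]
-18 [(638, 30, 14, 215), (639, 30, 13, 217), (640, 30, 13, 215), (641, 27, 13, 218), (642, 30, 16, 178), (643, 33, 16, 164), (644, 8, 86, 95), (645, 4, 159, 104), (646, 4, 156, 108), (647, 4, 153, 118), (648, 4, 155, 66), (649, 4, 149, 84), (650, 4, 162, 110), (651, 3, 157, 70)]
```

Call:
carry_out:
  delta_pos:
    - [1, 0, 0]
    - [1, 0, 0]
    - [0, 0, 0]
    - [-1.5, 0, 0]
    - [-1.5, 0, 0]
    - [0, 0, 0]
    - [0, 0, 0]
    - [0, 0, 0]
    - [0, 0, -4]
    - [0, 0, -20]
    - [0, 0, -40]
    - [0, 0, -40]
  rot:
    - [0, 0, 0]
    - [0, 0, 0]
    - [0, 0, 0]
    - [0, 0, 0]
    - [0, 0, 0]
    - [0, 0, 0]
    - [0, 0, 0]
    - [0, 0, 0]
    - [0, 0, 0]
    - [0, 0, 0]
    - [0, 0, 0]
    - [0, 0, 0]
  fingers: [32, 32, 32, 32, 32, 50, 50, 50, 50, 50, 50, 50]

```text
time_s: 40.85
tool_pos: [0.5346, -0.3781, 0.1942]
tool_rot: [-3.139, 0.52, 2.566]
force: [-0.0, 0.9, 0.6]
finger_gap: 0.0502
grasp_force: 0.0
```

Run:
```python
from k import *
bot.grab_frame("top"); look(0,-27)
im=bot.grab_frame("top"); p=bot.camera_params("top")
b=[(k[0],k[1],onz(p,k[1],.181)[0].round(3)) for k in blobs(red(im),40)[0]]; print(b)
```

```text
TCP rel nest 1 [  3.    1.9 127.6] force board [-0.2  1.3  4.4] rot err [-0.004  0.003  0.003] gap 0.05 t 40.9
red area 1396.25 centroid [662.6  51.8] flat-angle vs y deg -0.6 y flats 31.5 72.0 x tips 640.5 684.5
red area 1394.0 centroid [662.2 -26.6] flat-angle vs y deg -0.2 y flats -46.0 -7.0 x tips 639.5 684.5
red area 2524.5 centroid [565.1  16. ] flat-angle vs y deg 29.6 y flats -110.0 129.5 x tips 560.0 570.0
slot [-26.75, -26.75, -26.75]
-36 [(638, 26, 36, 208), (639, 26, 36, 207), (640, 23, 38, 207), (641, 24, 38, 207), (642, 26, 35, 220), (643, 25, 36, 218), (644, 8, 94, 87), (645, 5, 168, 70), (646, 4, 153, 75), (647, 4, 141, 85), (648, 3, 156, 85), (649, 4, 153, 122), (650, 4, 163, 119), (651, 4, 159, 120)]
-18 [(638, 30, 9, 219), (639, 30, 12, 221), (640, 30, 10, 221), (641, 30, 13, 219), (642, 33, 14, 167), (643, 35, 17, 170), (644, 12, 48, 137), (645, 3, 168, 106), (646, 3, 157, 112), (647, 4, 150, 117), (648, 4, 162, 120), (649, 4, 157, 120), (650, 4, 153, 123), (651, 4, 155, 123)]
[(np.int32(250), array([148.5, 238. ]), array([0.496, 0.34 , 0.181]))]
```

Call:
carry_out:
  delta_pos:
    - [20, 0, -20]
    - [20, 0, -20]
    - [20, 0, -20]
    - [0, 0, 0]
    - [0, 0, 0]
    - [0, 0, 0]
  rot:
    - [0, 0, 0]
    - [0, 0, 0]
    - [0, 0, 0]
    - [0, 0, 0]
    - [0, 0, 0]
    - [0, 0, 0]
  fingers: [50, 50, 50, 50, 50, 50]

```text
time_s: 41.6
tool_pos: [0.4677, -0.335, 0.2161]
tool_rot: [-3.139, 0.522, 2.566]
force: [-0.1, 0.5, -0.4]
finger_gap: 0.05
grasp_force: 0.0
```

Run:
```python
from k import *
s=bot.read_state(); print(s["force"].round(1),abs(s["qvel"]).max(),s["time_s"])
print(bot.job_done())
```

```text
[-0.1  0.5 -0.4] 0.008891078858782108 41.6
the job is handed in; nothing more can be done
None
```

I handed the job in at 41.6 s: the barrel was emptied into the tray and swung back upright, and the two red tiles lie in nests 1 and 3, each within about 1 mm of its nest by camera; no verdict was returned.

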